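Hang the dip probe back under the lamp head

TASK

Get the probe station ready: put the used sample puck that was left on its grey base plate into the lime basket, and (in either order) hang the steel dip probe upright in the station's fork, tip down, its orange flange resting flat on both prongs and well inside the fork, and let go. The probe lies level in a blue cradle and the lamp head leaves no room straight above the fork, so lift it by its brass bosses, lean the gripper back, loosen the pinch until the probe swings down plumb, and grip it again. Do not drop the probe, and leave the bottle, the mouse and the cuvette box where they are.

Things in the scene. Friction and masses are not known exactly. Their poses are not given: they have to be found in the camera images.
- probe_grip (a point): Centre of the dip probe's pivot hub, where to pinch it: a black drum 18 mm wide with a flat round brass boss (9 mm diameter, 4 mm proud) on each side, 26 mm over the boss faces, boss axis = the point's y. The shaft runs from it along -x. At the start the probe lies level, y level, hub centre 57 mm above the bench; hanging correctly its x points straight up.
- probe_flange (a point): Centre of the tip-side face of the probe's square orange flange, the face that rests on the fork. 38 mm from the hub centre towards the tip; flange 30 x 30 mm, 6 mm thick. Same axes as probe_grip.
- probe: Whole dip probe, origin and axes as probe_grip, 0.2 to 0.31 kg, balance point about 63 mm from the hub. Steel barrel 14 mm square to 95 mm from the hub centre, then an 8 mm rod to the tip at 150 mm. Pinched with 60 N it keeps its angle; as the pinch weakens to some 10 to 40 N (fingers opened by tenths of a mm) it turns about the bosses, tip down; near 0 N it drops.
- cradle: Fixed blue cradle, origin on the bench; base 12 mm thick, 70 mm wide, x from -85 to 65 mm. Two posts (30 mm wide, 8 mm thick, at x = 12 and -28 mm) hold the probe's barrel in slots 18 mm wide, floors 50 mm and rims 62 mm above the bench. The probe lies along x, hub free in the air at x about 60 mm, tip to -x; lift it straight up.
- fork_seat (a point): Where the probe hangs: middle of the slot at the top of the steel fork, 147 mm above the bench, z up. The fork opens to -x; the barrel enters along +x. Slot 19 mm wide, closed 10 mm beyond this point; prongs 12 mm wide, 6 mm thick, straight to 30 mm in -x, then flared to 40 mm. Hung here, the hub centre is 38 mm above this point, the tip 112 mm below.
- station: Fixed probe station, origin on the bench below fork_seat, same axes. Grey base plate 120 mm wide, 12 mm thick, x from -140 to 110 mm. A black lamp head 100 mm wide hangs over the fork: 270 to 325 mm above the bench, x from 18 to 128 mm, on a 40 mm square column at x 70 to 110 mm. It blocks an upright gripper at the fork; one leaning back 35 degrees to -x fits.
- puck_center (a point): Centre (half-way up) of the used sample puck: a yellow upright cylinder, 34 mm diameter, 30 mm tall, standing on the base plate in front of the fork, its centre 27 mm above the bench. About 40 g.
- puck: The used sample puck; origin at the centre of its underside.
- basket: Fixed lime-coloured slatted basket, 170 (x) x 130 (y) x 70 mm tall, walls 5 mm, open at the top; origin on the bench under its centre.
- bottle: Bystander: brown bottle 56 mm diameter, 120 mm tall, loose; origin at its underside.
- mouse: Bystander: black computer mouse 100 x 60 x 22 mm, loose; origin at its underside.
- cuvette_box: Bystander: clear box with blue lid, 92 x 62 x 52 mm, loose; origin at its underside.
Things that resemble listed ones, but are neither listed nor needed, are in the scene too. What is meant by the probe is not red, and is the larger of those in its own colour.

How it is judged:
By the outcome, as a careful person would: the job done as asked, in the order asked, and still so for the second after the job is handed in, with the robot touching nothing.
It also fails if it takes over 72 s, if anything falls off the work surface, if the arm or the gripper's body presses on something with over 40 N, if the wrist force passes 120 N, or if a joint passes its speed limit or range.

ROBOT

A 7-joint arm with a two-finger parallel gripper is mounted at the origin on the work surface. World frame = base frame: x ahead of the robot, y to its left, z up, the work surface at z = 0. Lengths are in m, angles in rad, forces in N, time in s.
With the tool pointing down it reaches from about 0.35 to 0.9 m from the base axis. Payload 8.1 kg.
Tool frame: the origin (TCP) lies on the centre line of the jaws, within the pads' length; the fingertips stand 14 mm ahead of it and the grasp point (between the pads) lies 5 mm behind it; z points along the fingers, y is the direction in which the jaws open and shut (so a half turn about z gives the same grasp; the last joint's range is limited). The gripper opens to 92 mm and grips with 3 to 60 N. Pads are 19 mm wide; open, the fingers measure 130 mm over their backs; the gripper's body (75 mm by 190 mm) begins 47 mm behind the grasp point.
Start: joints at [1.083, 0.434, 0.025, 1.573, -0.012, 1.134, -0.075], TCP at [0.235, -0.579, 0.241] pointing down, gripper open.
Joint ranges: [-2.62, 2.62], [-0.44, 2.09], [-1.27, 1.32], [0.08, 2.57], [-1.32, 4.46], [0.12, 2], [-2.74, 2.74]. Speed limits (rad/s): [2.22, 2.22, 3.01, 3.01, 3.14, 3.14, 3.14].

INTERFACE

Orientations are given as a rotation vector (axis times angle).
In Python, from cell import arm, optics gives the robot as it stands.
- The arm moves only by the shell command python3 -m creep 'ROWS' [FORCE]. ROWS is JSON, a list of rows, each an object with "translation": the shift along the tool's x, y, z in m, a list of three; "rot": the turn, a rotation vector about the tool's x, y, z in degrees, a list of three; "jaw": the finger opening in m, from 0 to 0.0918. In form: [{"translation": [x, y, z], "rot": [wx, wy, wz], "jaw": jaw}, ...]. A call has 1 to 12 rows; each row shifts and turns the commanded pose from where the row before left it, along the tool's axes as they then stand; what a row does not reach is not made up. A row lasts 1/12 s, in which the tool goes at most 41.7 mm and 7.16 degrees, less where a joint would pass 70% of its speed; a pose out of reach is approached as far as the arm can. A call is refused whole if a number of a shift passes 0.0417 or a number of a turn 7.16, either way. A call with a gripper value outside its range is refused whole. The fingers move at their own pace and stop on an object; FORCE is the grip in N (left out, the last holds). Time passes only in rows, so rows that do not move let the fingers close. It gives the time, the measured TCP pose, the force and the opening at its end, in the units of the state.
- arm.observe(): the state, without advancing time (a new reading comes with each control period).
- optics.get_image(name): name is "scene" or "top" or "wrist"; returns the picture (480x640x3 uint8, red, green, blue); there is no depth.
- optics.camera_info(name): a dict with "fx", "fy", "cx", "cy" (pixels), "k1" (the pictures are not rectified: a ray, as slopes to the right and down, at radius r is drawn at 1 + k1 r^2 times it, then the intrinsics apply), "R" (3x3) and "t" (3): a world point X has camera coordinates R X + t. Camera axes: x right, y down, z forward; pixel columns grow to the right and rows downward; lengths in m; the calibration is good to about 2 mm. A picture is of the moment at which its call begins: read the wrist's pose just before it. camera_info takes no time and is no camera call; for the wrist camera it gives the pose at the moment of the call.
- arm.sign_off(): hands the job in, once; it reports no verdict.
Trained networks look in the newest picture that a camera, given by its name, has taken for a name from the list of things; names that differ only in an ending like _2 or _b are one class to them, and where a whole thing is asked for, a point or a joint stands for the part that bears it (a point fixed in the world has none). Each returns a list of dicts, best first, with "score" (0 to 1); they miss things now and then, are a little off and sometimes report something else, mostly with a low value. They report only what shows in the picture. A call takes as long as a camera call. They do not tell look-alikes from the thing itself.
- optics.boxes_of(camera, thing): "location" ([column, row] in pixels, amid what is visible of it).
- optics.pinpoint(camera, thing): "location" ([column, row] in pixels: a listed point, or the origin of a listed thing).
The state is a dict: "clock": time; "joints": joint angles; "dq": joint speeds; "joint_efforts": joint torques, N m; "position": TCP position; "ee_rot": TCP orientation; "force": force on the tool from outside, world axes, zero at the start; "ft_torque": the same for the moment, N m; "width": opening from 0.0 (shut) to 1.0 (fully open).
Only numpy, scipy, OpenCV 4.12 (cv2) and the standard library are available. Lean on these libraries where they do the work, as an engineer would, in place of code of your own. Each camera call takes 0.05 s, during which the arm holds its last target.

## Working session

There is one attempt and no reset: what is moved stays moved. The work goes in short steps, Python scripts to look and compute and a shell command to move; the robot and the scene stay as the last step left them, time stands still between calls to the robot, and variables do not carry over. Pictures are saved under pics/ and viewed, and the job is handed in when it is done.

```bash
ls; mkdir -p pics; python3 - <<'E'
from cell import arm, optics
import cv2, numpy as np
print(arm.observe())
for n in ["scene","top","wrist"]:
    im=optics.get_image(n); cv2.imwrite(f"pics/a_{n}.png",im[:,:,::-1])
    i=optics.camera_info(n); print(n,{k:np.round(v,4).tolist() for k,v in i.items()})
E
```

```text
pics
{'clock': 0.0, 'joints': array([ 1.08341735,  0.43521908,  0.02493553,  1.5741159 , -0.01156516,
        1.13402145, -0.07512643]), 'dq': array([ 0.00147757,  0.00015005, -0.0001577 ,  0.0003834 , -0.0020731 ,
       -0.00023032,  0.00273332]), 'joint_efforts': array([ 1.68086585e-04, -6.67862177e+01,  9.85210799e-01, -3.14462829e+01,
       -6.02907641e-02,  4.28670540e-02,  1.10056244e-04]), 'position': array([ 0.23436194, -0.57884612,  0.2399397 ]), 'ee_rot': array([-3.08212293e+00, -6.00317672e-01,  7.33475065e-04]), 'force': array([ 0.05483675, -0.11933417, -0.46132663]), 'ft_torque': array([ 0.04520577,  0.0136265 , -0.04063521]), 'width': 0.9993221028974795}
scene {'fx': 482.9871, 'fy': 482.9871, 'cx': 318.1333, 'cy': 241.1603, 'k1': -0.1035, 'R': [[0.5771, 0.8167, 0.0058], [0.6425, -0.4496, -0.6205], [-0.5041, 0.3618, -0.7842]], 't': [-0.3518, -0.2863, 1.454]}
top {'fx': 479.106, 'fy': 479.106, 'cx': 314.8682, 'cy': 243.7324, 'k1': -0.0217, 'R': [[-0.028, -0.9994, -0.0201], [-0.9923, 0.0302, -0.1205], [0.121, 0.0166, -0.9925]], 't': [0.0322, 0.6041, 1.1847]}
wrist {'fx': 398.5897, 'fy': 398.5897, 'cx': 322.8376, 'cy': 242.7903, 'k1': -0.0635, 'R': [[0.376, -0.9266, -0.0009], [-0.8944, -0.3632, 0.2609], [-0.2421, -0.0973, -0.9654]], 't': [-0.6238, -0.0329, 0.3891]}
```

View pics/a_scene.png

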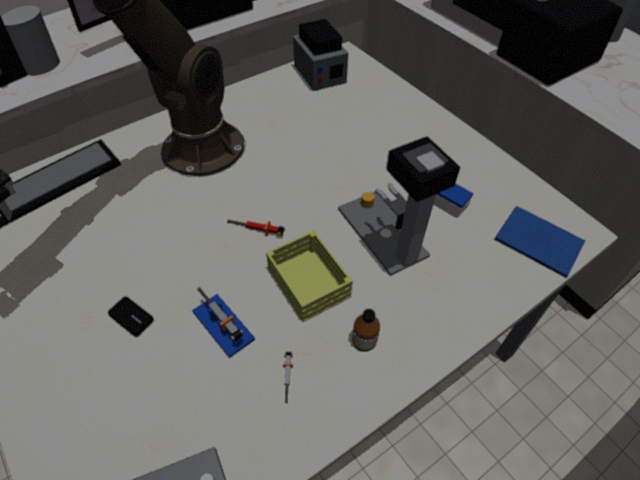

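View pics/a_top.png

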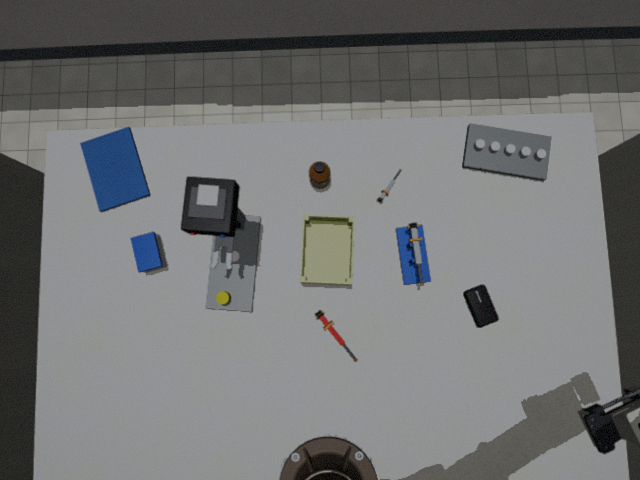

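View pics/a_wrist.png

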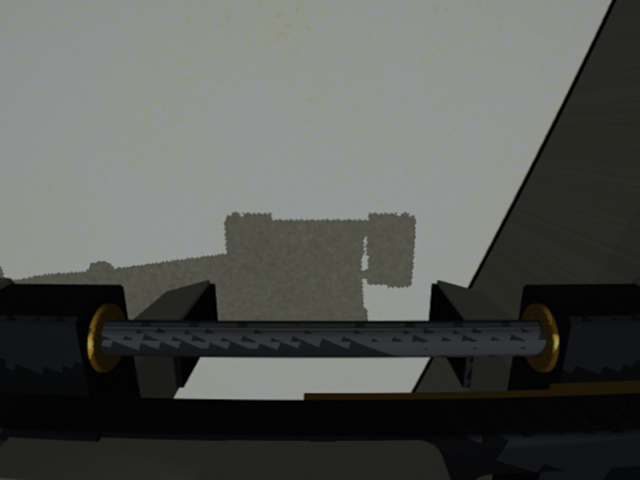

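The scene view shows the cradled steel probe at about (225,322), the puck at (368,199), the station at about (400,220) and the basket at (309,275). In the top view they are at (415,250), (223,298), (235,250) and (327,250). The red probe and the small steel one outside the cradle are the look-alikes.

```bash
cat > h.py <<'E'
from cell import arm, optics
import cv2, numpy as np
from scipy.spatial.transform import Rotation as Rn
from scipy.optimize import least_squares
def proj(i,X):
    c=np.asarray(i["R"])@np.asarray(X,float)+np.asarray(i["t"]); s=c[:2]/c[2]; s=s*(1+i["k1"]*(s@s))
    return np.array([i["fx"]*s[0]+i["cx"],i["fy"]*s[1]+i["cy"]])
def ray(i,p):
    d=np.array([(p[0]-i["cx"])/i["fx"],(p[1]-i["cy"])/i["fy"]]); s=d.copy()
    for _ in range(20): s=d/(1+i["k1"]*(s@s))
    R=np.asarray(i["R"]);t=np.asarray(i["t"])
    return -R.T@t, R.T@np.array([s[0],s[1],1.])
def atz(i,p,z):
    o,d=ray(i,p); return o+d*(z-o[2])/d[2]
def tri(obs):
    return least_squares(lambda X:np.concatenate([proj(i,X)-p for i,p in obs]),[0.6,0,0.1])
def state():
    s=arm.observe(); R=Rn.from_rotvec(s["ee_rot"]).as_matrix(); return s,s["position"],R
E
python3 - <<'E'
from h import *
I={n:optics.camera_info(n) for n in ["scene","top"]}
Z=dict(probe_grip=.057,probe_flange=.057,cradle=0,fork_seat=.147,station=0,puck_center=.027,basket=0,bottle=0,mouse=0,cuvette_box=0)
for th in Z:
    for n in I:
        if th=="probe_grip" : optics.get_image(n)
        for r in optics.pinpoint(n,th)[:4]:
            print(th,n,round(r["score"],2),np.round(r["location"],1),np.round(atz(I[n],r["location"],Z[th]),4))
E
```

```text
probe_grip scene 0.83 [279.9 231.2] [ 0.4578 -0.0072  0.057 ]
probe_grip scene 0.77 [286.6 356.2] [ 0.7426 -0.1726  0.057 ]
probe_grip scene 0.75 [239.3 335.2] [ 0.6465 -0.2279  0.057 ]
probe_grip top 0.71 [413.6 226.3] [ 0.6389 -0.2348  0.057 ]
probe_grip top 0.6 [321.1 314.2] [0.4271 0.0038 0.057 ]
probe_grip top 0.45 [381.3 198.9] [ 0.7115 -0.157   0.057 ]
probe_grip top 0.39 [413.1 252.5] [ 0.5729 -0.2301  0.057 ]
probe_flange scene 0.91 [226.9 321.9] [ 0.6041 -0.234   0.057 ]
probe_flange scene 0.75 [285.9 360.9] [ 0.7504 -0.1794  0.057 ]
probe_flange scene 0.6 [267.9 229.3] [ 0.4359 -0.028   0.057 ]
probe_flange top 0.69 [381.4 193.5] [ 0.7254 -0.1579  0.057 ]
probe_flange top 0.64 [414.5 244. ] [ 0.5941 -0.2347  0.057 ]
probe_flange top 0.58 [326.7 328. ] [ 0.3931 -0.009   0.057 ]
cradle scene 0.59 [224.5 327. ] [ 0.58   -0.2363  0.    ]
cradle top 0.89 [412.1 252.8] [ 0.5777 -0.2381  0.    ]
fork_seat scene 0.76 [391.3 194.6] [0.579 0.231 0.147]
fork_seat top 0.91 [220.3 249.6] [0.5843 0.233  0.147 ]
station scene 0.69 [386.  235.7] [0.5855 0.2313 0.    ]
station top 0.88 [234.7 257.7] [0.5788 0.2269 0.    ]
station top 0.6 [225.2 246.2] [0.61   0.2518 0.    ]
puck_center scene 0.69 [366.2 199.8] [0.4759 0.251  0.027 ]
puck_center top 0.59 [222.1 295.5] [0.4803 0.2549 0.027 ]
basket scene 0.55 [307.8 283.1] [ 0.5899 -0.0162 -0.    ]
bottle scene 0.92 [363.8 338.8] [0.7821 0.0016 0.    ]
bottle top 0.61 [321.1 175.8] [ 0.7917 -0.0066  0.    ]
mouse scene 0.96 [130.7 316.5] [ 0.4332 -0.4031  0.    ]
mouse top 0.64 [225.5 303.5] [0.4599 0.2519 0.    ]
cuvette_box scene 0.83 [452.  205.7] [0.6088 0.4489 0.    ]
cuvette_box top 0.83 [156.  255.8] [0.59   0.4359 0.    ]
cuvette_box top 0.64 [321.1 177.1] [ 0.7881 -0.0065  0.    ]
```

```bash
python3 - <<'E'
import cv2
a=cv2.imread("pics/a_top.png"); s=cv2.imread("pics/a_scene.png")
cv2.imwrite("pics/b1.png",cv2.resize(a[165:320,170:270],None,fx=3.8,fy=3.8,interpolation=cv2.INTER_CUBIC))
x=cv2.resize(a[210:300,385:445],None,fx=6.5,fy=6.5,interpolation=cv2.INTER_CUBIC)
cv2.imwrite("pics/b2.png",x)
cv2.imwrite("pics/b3.png",cv2.resize(s[130:280,330:480],None,fx=3.9,fy=3.9,interpolation=cv2.INTER_CUBIC))
E
```

```text
(no output)
```

View pics/b1.png

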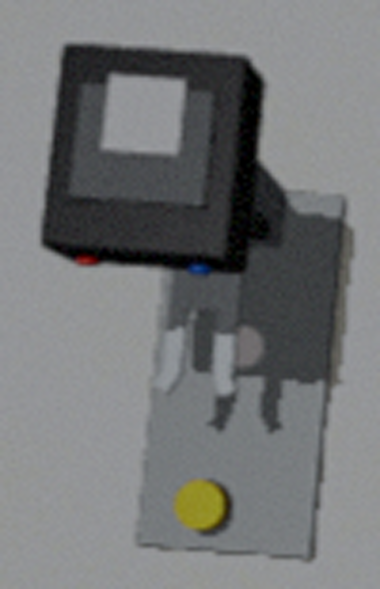

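View pics/b2.png

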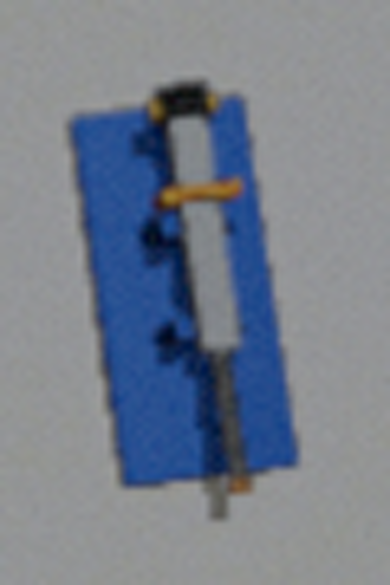

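View pics/b3.png

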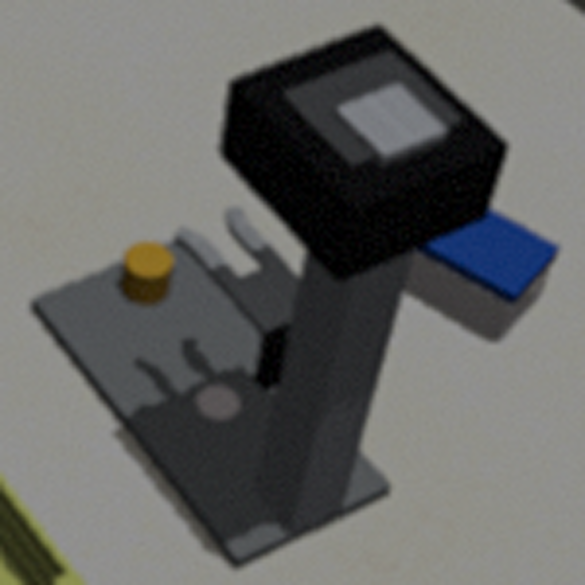

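```bash
cat > fit.py <<'E'
from h import *
I={n:optics.camera_info(n) for n in ["scene","top"]}
def fit(obs,g):
    def f(v):
        c,s=np.cos(v[2]),np.sin(v[2]); r=[]
        for n,p,L in obs:
            X=[v[0]+c*L[0]-s*L[1],v[1]+s*L[0]+c*L[1],L[2]]
            r.append(proj(I[n],X)-p)
        return np.concatenate(r)
    r=least_squares(f,g,loss="soft_l1"); print(np.round(r.x,4),"yaw",np.rad2deg(r.x[2]).round(2)); print(np.round(f(r.x).reshape(-1,2),1).tolist())
    return r.x
t=lambda u,v,ox,oy,s:np.array([ox+u/s-.5+.5/s,oy+v/s-.5+.5/s])
z=.012
if __name__=="__main__":
    T=lambda u,v:t(u,v,170,165,3.8); S=lambda u,v:t(u,v,330,130,3.9)
    print("station");fit([("top",T(345,197),(.11,-.06,z)),("top",T(312,556),(-.14,-.06,z)),("top",T(137,543),(-.14,.06,z)),
     ("scene",S(33,303),(-.14,-.06,z)),("scene",S(237,553),(.11,-.06,z)),("scene",S(388,487),(.11,.06,z))],[.58,.23,0])
    C=lambda u,v:t(u,v,385,210,6.5)
    print("cradle");fit([("top",C(72,116),(.065,.035,z)),("top",C(242,98),(.065,-.035,z)),("top",C(297,463),(-.085,-.035,z)),("top",C(125,483),(-.085,.035,z))],[.58,-.23,0])
E
python3 fit.py
```

```text
station
[ 0.5839  0.2273 -0.1045] yaw -5.99
[[-0.1, -1.0], [-0.1, 0.2], [-0.3, 0.0], [-1.2, -1.3], [-0.4, 2.1], [0.6, -0.5]]
cradle
[ 0.5834 -0.2368  0.0915] yaw 5.24
[[-0.3, -0.3], [0.2, -0.7], [0.3, 0.4], [-0.3, 0.6]]
```

```bash
cat >> h.py <<'E'
def Rz(a): return Rn.from_euler("z",a,degrees=True).as_matrix()
def Ry(a): return Rn.from_euler("y",a,degrees=True).as_matrix()
DOWN=np.diag([1.,-1,-1])
def plan(pos,R=None):
    s,p,Rc=state()
    if R is None: R=Rc
    rv=np.rad2deg(Rn.from_matrix(Rc.T@R).as_rotvec())
    print("clk",round(s["clock"],2),"pos",np.round(p,4),"F",np.round(s["force"],1),"w",round(s["width"]*.0918,4))
    print("turn(tool deg)",np.round(rv,2),"then shift(mm, new axes)",np.round(1000*R.T@(np.array(pos)-p),1),"| shift old axes",np.round(1000*Rc.T@(np.array(pos)-p),1))
E
python3 -m creep '[{"translation":[0.035,0,0],"rot":[0,0,7],"jaw":0.0918},{"translation":[0.035,0,0],"rot":[0,0,7],"jaw":0.0918},{"translation":[0.035,0,0],"rot":[0,0,7],"jaw":0.0918},{"translation":[0.035,0,0],"rot":[0,0,7],"jaw":0.0918},{"translation":[0,-0.04,0],"rot":[0,0,0],"jaw":0.0918},{"translation":[0,-0.04,0],"rot":[0,0,0],"jaw":0.0918},{"translation":[0,-0.04,0],"rot":[0,0,0],"jaw":0.0918},{"translation":[0,-0.04,0],"rot":[0,0,0],"jaw":0.0918},{"translation":[0,-0.04,0],"rot":[0,0,0],"jaw":0.0918},{"translation":[0,-0.04,0],"rot":[0,0,0],"jaw":0.0918},{"translation":[0,-0.04,0],"rot":[0,0,0],"jaw":0.0918},{"translation":[0,-0.04,0],"rot":[0,0,0],"jaw":0.0918}]' 20
python3 -c "
from h import *
plan([.478,.253,.20],Rz(-6)@DOWN)"
```

```text
clock: 2.25
position: [0.4035, -0.2315, 0.241]
ee_rot: [3.137, -0.163, 0.001]
force: [-0.3, 0.1, 0.0]
width: 0.998
clk 2.25 pos [ 0.4035 -0.2315  0.241 ] F [-0.3  0.1  0. ] w 0.0916
turn(tool deg) [ 0.02 -0.04  0.04] then shift(mm, new axes) [  23.4 -489.6   41. ] | shift old axes [  23.7 -489.6   40.8]
```

```bash
python3 -m creep '[{"translation":[0.002,-0.0408,0],"rot":[0,0,0],"jaw":0.0918},{"translation":[0.002,-0.0408,0],"rot":[0,0,0],"jaw":0.0918},{"translation":[0.002,-0.0408,0],"rot":[0,0,0],"jaw":0.0918},{"translation":[0.002,-0.0408,0],"rot":[0,0,0],"jaw":0.0918},{"translation":[0.002,-0.0408,0],"rot":[0,0,0],"jaw":0.0918},{"translation":[0.002,-0.0408,0],"rot":[0,0,0],"jaw":0.0918},{"translation":[0.002,-0.0408,0],"rot":[0,0,0],"jaw":0.0918},{"translation":[0.002,-0.0408,0],"rot":[0,0,0],"jaw":0.0918},{"translation":[0.002,-0.0408,0],"rot":[0,0,0],"jaw":0.0918},{"translation":[0.002,-0.0408,0],"rot":[0,0,0],"jaw":0.0918},{"translation":[0.002,-0.0408,0],"rot":[0,0,0],"jaw":0.0918},{"translation":[0.002,-0.0408,0],"rot":[0,0,0],"jaw":0.0918}]'
python3 - <<'E'
from h import *
plan([.478,.253,.20],Rz(-6)@DOWN)
for n,f in [("top","c_top"),("scene","c_scene"),("wrist","c_wrist")]:
    i=optics.camera_info(n); im=optics.get_image(n); cv2.imwrite(f"pics/{f}.png",im[:,:,::-1])
    for r in optics.pinpoint(n,"puck_center")[:2]: print(n,round(r["score"],2),np.round(r["location"],1),np.round(atz(i,r["location"],.027),4))
E
```

```text
clock: 3.25
position: [0.4784, 0.2531, 0.2409]
ee_rot: [-3.137, 0.164, -0.001]
force: [1.3, -0.7, 0.2]
width: 0.999
clk 3.25 pos [0.4784 0.2531 0.2409] F [ 1.3 -0.7  0.2] w 0.0917
turn(tool deg) [-0.01 -0.03  0.02] then shift(mm, new axes) [-0.4  0.2 40.9] | shift old axes [-0.4  0.2 40.9]
scene 0.76 [369.5 198.1] [0.4761 0.2622 0.027 ]
wrist 0.67 [323.1 216. ] [0.4767 0.2528 0.027 ]
```

View pics/c_wrist.png

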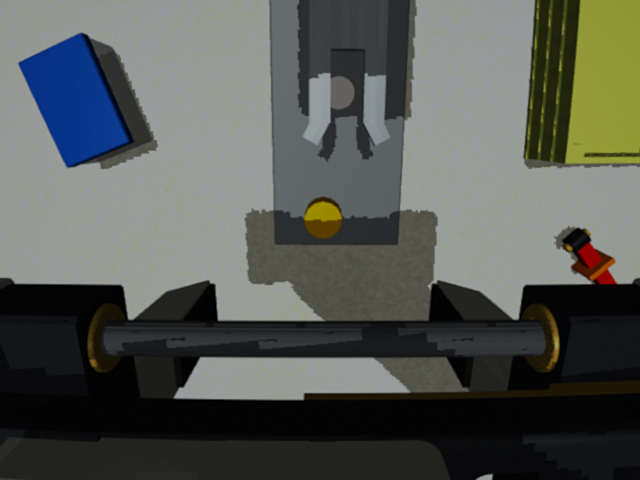

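```bash
python3 - <<'E'
from h import *
s,p,R=state(); i=optics.camera_info("wrist")
c=-i["R"].T@i["t"]; print("cam in tool",np.round(R.T@(c-p),4)); print("axis in tool",np.round(R.T@i["R"].T,3).tolist())
print("cam",c)
for th,z in [("fork_seat",.147),("station",0),("basket",0)]:
    for r in optics.pinpoint("wrist",th)[:2]: print(th,round(r["score"],2),np.round(r["location"],1),np.round(atz(i,r["location"],z),4))
# slot edges at z .147
for q in [(330,75),(364,75),(330,110),(364,110),(347,50)]: print(q,np.round(atz(i,q,.147),4))
for q in [(275,243),(398,243),(407,100),(271,100)]: print(q,np.round(atz(i,q,.012),4))
E
```

```text
cam in tool [ 0.0699 -0.0008 -0.1435]
axis in tool [[0.001, -0.965, -0.261], [1.0, 0.001, 0.001], [-0.0, -0.261, 0.965]]
cam [0.54806342 0.24348203 0.38405054]
fork_seat 0.81 [347.7  69.5] [0.5824 0.2256 0.147 ]
station 0.68 [337.3  91.6] [0.5857 0.2257 0.    ]
basket 0.61 [594.2  64.2] [ 0.5894 -0.0151  0.    ]
(330, 75) [0.5805 0.2357 0.147 ]
(364, 75) [0.5786 0.2168 0.147 ]
(330, 110) [0.5617 0.2376 0.147 ]
(364, 110) [0.5598 0.2183 0.147 ]
(347, 50) [0.5927 0.225  0.147 ]
(275, 243) [0.4527 0.2995 0.012 ]
(398, 243) [0.4402 0.181  0.012 ]
(407, 100) [0.5713 0.1651 0.012 ]
(271, 100) [0.5836 0.2856 0.012 ]
```

```bash
python3 - <<'E'
import cv2
a=cv2.imread("pics/c_wrist.png")
cv2.imwrite("pics/c2.png",cv2.resize(a[40:160,260:420],None,fx=4.8,fy=4.8,interpolation=cv2.INTER_CUBIC))
E
```

```text
(no output)
```

View pics/c2.png

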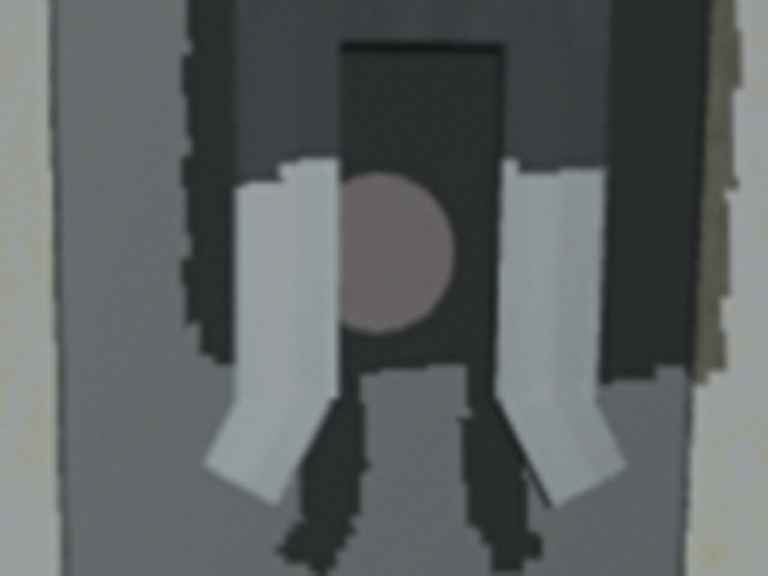

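Wrist view: the puck is at (323,218), below the fork with its slot middle at (348,70). The wrist camera sits on the fork side, so I'll lean the gripper back 25° for the puck.

```bash
python3 -m creep '[{"translation":[0,0,0],"rot":[0,6.25,0],"jaw":0.0918},{"translation":[0,0,0],"rot":[0,6.25,0],"jaw":0.0918},{"translation":[0,0,0],"rot":[0,6.25,0],"jaw":0.0918},{"translation":[0,0,0],"rot":[0,6.25,0],"jaw":0.0918},{"translation":[0,0,0],"rot":[0,0,0],"jaw":0.0918}]'
python3 -c "
from h import *
plan([.4765,.253,.032],Rz(-6)@DOWN@Ry(25)); print(state()[2].round(3))"
```

```text
clock: 4.12
position: [0.4773, 0.2508, 0.2376]
ee_rot: [3.064, -0.15, 0.536]
force: [-0.4, -0.4, 0.7]
width: 1.003
clk 4.12 pos [0.4773 0.2508 0.2376] F [-0.4 -0.4  0.7] w 0.092
turn(tool deg) [0.44 5.11 0.5 ] then shift(mm, new axes) [-87.8  -2.1 186. ] | shift old axes [-70.8  -4.3 193. ]
[[ 0.936 -0.099  0.337]
 [-0.09  -0.995 -0.044]
 [ 0.34   0.01  -0.94 ]]
```

```bash
python3 -m creep '[{"translation":[0,0,0],"rot":[0.2,2.6,0.2],"jaw":0.0918},{"translation":[0,0,0],"rot":[0.2,2.5,0.2],"jaw":0.0918},{"translation":[-0.0145,-0.0003,0.031],"rot":[0,0,0],"jaw":0.0918},{"translation":[-0.0145,-0.0003,0.031],"rot":[0,0,0],"jaw":0.0918},{"translation":[-0.0145,-0.0003,0.031],"rot":[0,0,0],"jaw":0.0918},{"translation":[-0.0145,-0.0003,0.031],"rot":[0,0,0],"jaw":0.0918},{"translation":[0,0,0],"rot":[0,0,0],"jaw":0.0918}]'
python3 -c "
from h import *
plan([.4765,.253,.032],Rz(-6)@DOWN@Ry(25))"
```

```text
clock: 4.7
position: [0.4712, 0.2483, 0.1014]
ee_rot: [3.044, -0.155, 0.585]
force: [-0.9, -0.4, 0.0]
width: 1.0
clk 4.7 pos [0.4712 0.2483 0.1014] F [-0.9 -0.4  0. ] w 0.0918
turn(tool deg) [0.96 3.2  0.38] then shift(mm, new axes) [-25.   -5.2  64.9] | shift old axes [-21.3  -6.5  66.1]
```

```bash
python3 -c "
from h import *
print(state()[0]['joints'].round(3))"
```

```text
[-1.18   0.395  0.5    2.238  0.341  0.325 -2.72 ]
```

```bash
python3 -m creep '[{"translation":[0,0,-0.03],"rot":[0,0,0],"jaw":0.0918},{"translation":[0,0,-0.03],"rot":[0,0,-7],"jaw":0.0918},{"translation":[0,0,0],"rot":[0,0,-7.1],"jaw":0.0918},{"translation":[0,0,0],"rot":[0,0,-7.1],"jaw":0.0918},{"translation":[0,0,0],"rot":[0,0,-7.1],"jaw":0.0918},{"translation":[0,0,0],"rot":[0,0,-7.1],"jaw":0.0918},{"translation":[0,0,0],"rot":[0,0,-7.1],"jaw":0.0918},{"translation":[0,0,0],"rot":[0,0,-7.1],"jaw":0.0918},{"translation":[0,0,0],"rot":[0,0,-7.1],"jaw":0.0918},{"translation":[0,0,0],"rot":[0,0,-7.1],"jaw":0.0918},{"translation":[0,0,0],"rot":[0,0,-7.1],"jaw":0.0918},{"translation":[0,0,0],"rot":[0,0,-7.1],"jaw":0.0918}]'
python3 -m creep '[{"translation":[0,0,0],"rot":[0,0,-7.1],"jaw":0.0918},{"translation":[0,0,0],"rot":[0,0,-7.1],"jaw":0.0918},{"translation":[0,0,0],"rot":[0,0,-7.1],"jaw":0.0918},{"translation":[0,0,0],"rot":[0,0,-7.1],"jaw":0.0918},{"translation":[0,0,0],"rot":[0,0,-7.1],"jaw":0.0918},{"translation":[0,0,0],"rot":[0,0,-7.1],"jaw":0.0918},{"translation":[0,0,0],"rot":[0,0,-7.1],"jaw":0.0918},{"translation":[0,0,0],"rot":[0,0,-7.1],"jaw":0.0918},{"translation":[0,0,0],"rot":[0,0,-7.1],"jaw":0.0918},{"translation":[0,0,0],"rot":[0,0,-7.1],"jaw":0.0918},{"translation":[0,0,0],"rot":[0,0,-7.1],"jaw":0.0918},{"translation":[0,0,0],"rot":[0,0,-7.1],"jaw":0.0918}]'
python3 -c "
from h import *
plan([.4765,.253,.1],Rz(-6)@DOWN@Ry(25)@Rz(180)); print(state()[0]['joints'].round(3))"
```

```text
clock: 5.7
position: [0.4527, 0.2529, 0.1648]
ee_rot: [2.3, 1.679, 0.406]
force: [-0.7, -0.3, 0.1]
width: 0.994
clock: 6.7
position: [0.4529, 0.2528, 0.1651]
ee_rot: [0.538, 2.7, 0.037]
force: [1.1, -0.3, -0.6]
width: 1.0
clk 6.7 pos [0.4529 0.2528 0.1651] F [ 1.1 -0.3 -0.6] w 0.0918
turn(tool deg) [ -0.91  -2.63 -16.44] then shift(mm, new axes) [ 6.2  2.7 68.9] | shift old axes [ 3.8  2.3 69.1]
[-0.78   0.238 -0.06   2.175  0.623  0.591 -0.158]
```

```bash
python3 -m creep '[{"translation":[0,0,0],"rot":[0,-1.3,-7],"jaw":0.0918},{"translation":[0,0,0],"rot":[-0.5,-1.3,-7],"jaw":0.0918},{"translation":[0,0,0],"rot":[-0.4,0,-2.4],"jaw":0.0918},{"translation":[0,0,0],"rot":[0,0,0],"jaw":0.0918}]'
python3 - <<'E'
from h import *
plan([.4765,.253,.032],Rz(-6)@DOWN@Ry(25)@Rz(180))
s,p,R=state();i=optics.camera_info("wrist"); im=optics.get_image("wrist"); cv2.imwrite("pics/d1.png",im[:,:,::-1])
print(np.round(proj(i,[.4767,.253,.027]),1))
for r in optics.pinpoint("wrist","puck_center")[:2]: print(round(r["score"],2),np.round(r["location"],1),np.round(atz(i,r["location"],.027),4))
E
```

```text
clock: 7.03
position: [0.4526, 0.2527, 0.1648]
ee_rot: [0.147, 2.703, -0.031]
force: [-0.1, 0.7, 0.9]
width: 1.0
clk 7.03 pos [0.4526 0.2527 0.1648] F [-0.1  0.7  0.9] w 0.0918
turn(tool deg) [-0.05 -0.1  -0.22] then shift(mm, new axes) [ 34.5   2.8 130.4] | shift old axes [ 34.3   2.8 130.4]
[325.7 185.8]
0.91 [323.6 181.4] [0.473  0.2519 0.027 ]
```

View pics/d1.png

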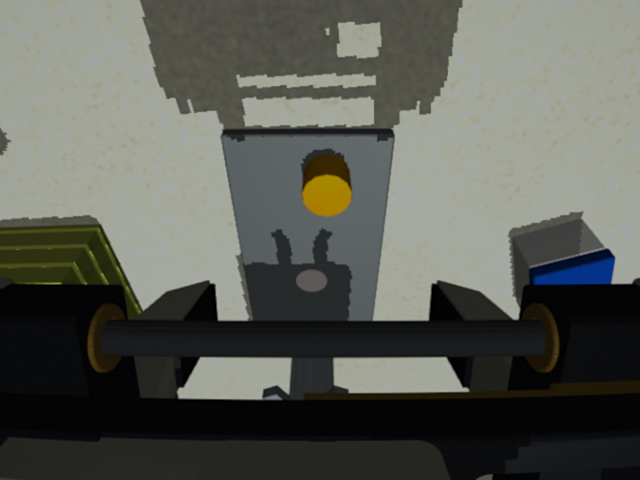

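```bash
python3 -m creep '[{"translation":[0.0086,0.0006,0.0325],"rot":[0,0,0],"jaw":0.0918},{"translation":[0.0086,0.0006,0.0325],"rot":[0,0,0],"jaw":0.0918},{"translation":[0.0086,0.0006,0.0325],"rot":[0,0,0],"jaw":0.0918},{"translation":[0.0043,0.0003,0.0165],"rot":[0,0,0],"jaw":0.0918},{"translation":[0.0043,0.0003,0.0165],"rot":[0,0,0],"jaw":0.0918},{"translation":[0,0,0],"rot":[0,0,0],"jaw":0.0918}]'
python3 -c "
from h import *
plan([.4765,.253,.032],Rz(-6)@DOWN@Ry(25)@Rz(180))"
```

```text
clock: 7.63
position: [0.4756, 0.2533, 0.0281]
ee_rot: [0.149, 2.705, -0.034]
force: [-1.0, 0.4, 3.7]
width: 0.998
clk 7.63 pos [0.4756 0.2533 0.0281] F [-1.   0.4  3.7] w 0.0916
turn(tool deg) [-0.17 -0.19 -0.25] then shift(mm, new axes) [-2.5 -0.2 -3.1] | shift old axes [-2.5 -0.2 -3.2]
```

```bash
python3 -m creep '[{"translation":[-0.0025,0,-0.0035],"rot":[0,0,0],"jaw":0.0918},{"translation":[0,0,0],"rot":[0,0,0],"jaw":0.025},{"translation":[0,0,0],"rot":[0,0,0],"jaw":0.025},{"translation":[0,0,0],"rot":[0,0,0],"jaw":0.025},{"translation":[0,0,0],"rot":[0,0,0],"jaw":0.025},{"translation":[0,0,0],"rot":[0,0,0],"jaw":0.025},{"translation":[0,0,0],"rot":[0,0,0],"jaw":0.025},{"translation":[0,0,0],"rot":[0,0,0],"jaw":0.025}]' 20
python3 -c "
from h import *
plan([.4765,.253,.032],Rz(-6)@DOWN@Ry(25)@Rz(180))"
```

```text
clock: 8.3
position: [0.4752, 0.2536, 0.0336]
ee_rot: [0.146, 2.706, -0.031]
force: [1.5, 0.9, -0.2]
width: 0.54
clk 8.3 pos [0.4752 0.2536 0.0336] F [ 1.5  0.9 -0.2] w 0.0496
turn(tool deg) [-0.04 -0.27 -0.17] then shift(mm, new axes) [-0.6 -0.4  2.1] | shift old axes [-0.6 -0.4  2.1]
```

```bash
python3 -m creep '[{"translation":[0,0,0],"rot":[0,0,0],"jaw":0.025},{"translation":[0,0,0],"rot":[0,0,0],"jaw":0.025},{"translation":[0,0,0],"rot":[0,0,0],"jaw":0.025},{"translation":[0,0,0],"rot":[0,0,0],"jaw":0.025},{"translation":[0,0,0],"rot":[0,0,0],"jaw":0.025},{"translation":[0,0,0],"rot":[0,0,0],"jaw":0.025},{"translation":[-0.004,0,-0.02],"rot":[0,0,0],"jaw":0.025}]' 20
python3 -c "
from h import *
plan([.51,0,.22],Rz(-6)@DOWN@Ry(25)@Rz(180))"
```

```text
clock: 8.88
position: [0.47, 0.2534, 0.0513]
ee_rot: [0.144, 2.708, -0.035]
force: [0.9, -0.2, 0.3]
width: 0.364
clk 8.88 pos [0.47   0.2534 0.0513] F [ 0.9 -0.2  0.3] w 0.0334
turn(tool deg) [-0.2  -0.37 -0.06] then shift(mm, new axes) [-131.4 -247.8 -124.9] | shift old axes [-130.8 -248.1 -124.8]
```

```bash
python3 -m creep '[{"translation":[0,0,-0.035],"rot":[0,0,0],"jaw":0.025},{"translation":[0,0,-0.035],"rot":[0,0,0],"jaw":0.025},{"translation":[0,-0.02,-0.035],"rot":[0,0,0],"jaw":0.025},{"translation":[0,-0.038,0],"rot":[0,0,0],"jaw":0.025},{"translation":[0,-0.038,0],"rot":[0,0,0],"jaw":0.025},{"translation":[0,-0.038,0],"rot":[0,0,0],"jaw":0.025},{"translation":[0,-0.038,0],"rot":[0,0,0],"jaw":0.025},{"translation":[0,-0.038,0],"rot":[0,0,0],"jaw":0.025},{"translation":[0,-0.038,0],"rot":[0,0,0],"jaw":0.025}]' 20
python3 -c "
from h import *
plan([.575,-.013,.14],Rz(-6)@DOWN@Ry(25)@Rz(180))"
```

```text
clock: 9.63
position: [0.3995, 0.0107, 0.1489]
ee_rot: [0.145, 2.706, -0.031]
force: [-0.1, 0.3, 0.3]
width: 0.364
clk 9.63 pos [0.3995 0.0107 0.1489] F [-0.1  0.3  0.3] w 0.0334
turn(tool deg) [-0.02 -0.22 -0.14] then shift(mm, new axes) [-156.7   -5.2   82.9] | shift old axes [-157.    -4.8   82.3]
```

```bash
python3 -m creep '[{"translation":[-0.0314,-0.001,0.0165],"rot":[0,0,0],"jaw":0.025},{"translation":[-0.0314,-0.001,0.0165],"rot":[0,0,0],"jaw":0.025},{"translation":[-0.0314,-0.001,0.0165],"rot":[0,0,0],"jaw":0.025},{"translation":[-0.0314,-0.001,0.0165],"rot":[0,0,0],"jaw":0.025},{"translation":[-0.0314,-0.001,0.0165],"rot":[0,0,0],"jaw":0.025},{"translation":[0,0,0],"rot":[0,0,0],"jaw":0.025}]' 20
python3 - <<'E'
from h import *
plan([.575,-.013,.062],Rz(-6)@DOWN@Ry(25)@Rz(180))
for n in ["top","scene"]:
    cv2.imwrite(f"pics/e_{n}.png",cv2.resize(optics.get_image(n)[120:360,190:430,::-1],None,fx=2,fy=2))
a=cv2.imread("pics/e_top.png");b=cv2.imread("pics/e_scene.png"); cv2.imwrite("pics/e.png",cv2.resize(np.hstack([a,b]),(800,400)))
E
```

```text
clock: 10.13
position: [0.5822, -0.013, 0.1402]
ee_rot: [0.149, 2.702, -0.03]
force: [1.1, 0.0, 0.1]
width: 0.363
clk 10.13 pos [ 0.5822 -0.013   0.1402] F [1.1 0.  0.1] w 0.0334
turn(tool deg) [-0.03 -0.01 -0.3 ] then shift(mm, new axes) [39.5 -0.7 67.8] | shift old axes [39.5 -0.9 67.9]
```

View pics/e.png

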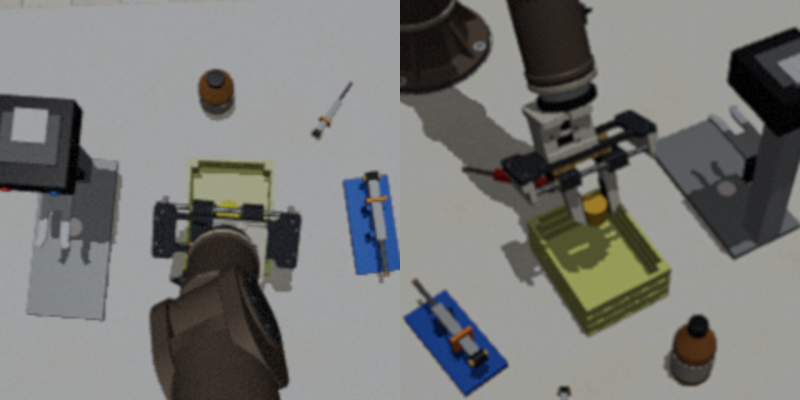

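```bash
python3 -m creep '[{"translation":[0.0152,0,0.0325],"rot":[0,0,0],"jaw":0.025},{"translation":[0.0152,0,0.0325],"rot":[0,0,0],"jaw":0.025},{"translation":[0,0,0],"rot":[0,0,0],"jaw":0.025},{"translation":[0,0,0],"rot":[0,0,0],"jaw":0.06},{"translation":[0,0,0],"rot":[0,0,0],"jaw":0.06},{"translation":[0,0,0],"rot":[0,0,0],"jaw":0.06},{"translation":[0,0,0],"rot":[0,0,0],"jaw":0.06},{"translation":[-0.015,0,-0.032],"rot":[0,0,0],"jaw":0.06},{"translation":[-0.015,0,-0.032],"rot":[0,0,0],"jaw":0.06},{"translation":[-0.015,0,-0.032],"rot":[0,0,0],"jaw":0.06},{"translation":[-0.015,0,-0.032],"rot":[0,0,0],"jaw":0.06}]' 20
python3 - <<'E'
from h import *
plan([.62,-.231,.2],Rz(5.2)@DOWN@Rz(180)); print(state()[0]['joints'].round(2))
E
```

```text
clock: 11.15
position: [0.5755, -0.0131, 0.2391]
ee_rot: [0.147, 2.709, -0.042]
force: [1.7, -1.0, -0.5]
width: 0.653
clk 11.15 pos [ 0.5755 -0.0131  0.2391] F [ 1.7 -1.  -0.5] w 0.06
turn(tool deg) [ -2.85  24.47 -11.22] then shift(mm, new axes) [ -24.6 -221.1   39.1] | shift old axes [ -45.  -211.5   65.2]
[ 0.11  0.17 -0.28  2.05  0.33  0.53  1.05]
```

```bash
python3 -m creep '[{"translation":[0,-0.02,0],"rot":[-0.57,4.9,-2.25],"jaw":0.06},{"translation":[0,-0.02,0],"rot":[-0.57,4.9,-2.25],"jaw":0.06},{"translation":[0,-0.02,0],"rot":[-0.57,4.9,-2.25],"jaw":0.06},{"translation":[0,-0.02,0],"rot":[-0.57,4.9,-2.25],"jaw":0.06},{"translation":[0,-0.02,0],"rot":[-0.57,4.9,-2.25],"jaw":0.06},{"translation":[0,-0.03,0],"rot":[0,0,0],"jaw":0.06},{"translation":[0,-0.03,0],"rot":[0,0,0],"jaw":0.06},{"translation":[0,-0.03,0],"rot":[0,0,0],"jaw":0.06},{"translation":[0,-0.03,0],"rot":[0,0,0],"jaw":0.06},{"translation":[0,0,0],"rot":[0,0,0],"jaw":0.06}]' 20
python3 - <<'E'
from h import *
plan([.643,-.231,.16],Rz(5.2)@DOWN@Rz(180)); print(state()[0]['joints'].round(2))
i=optics.camera_info("wrist"); cv2.imwrite("pics/f1.png",optics.get_image("wrist")[:,:,::-1])
print(proj(i,[.643,-.231,.057]))
for th in ["probe_grip","probe_flange"]:
  for r in optics.pinpoint("wrist",th)[:3]: print(th,round(r["score"],2),np.round(r["location"],1),np.round(atz(i,r["location"],.057),4))
E
```

```text
clock: 11.98
position: [0.5825, -0.2397, 0.2385]
ee_rot: [-0.125, 3.134, -0.008]
force: [-0.7, -0.8, -0.5]
width: 0.651
clk 11.98 pos [ 0.5825 -0.2397  0.2385] F [-0.7 -0.8 -0.5] w 0.0598
turn(tool deg) [-0.31  0.28 -0.64] then shift(mm, new axes) [-61.    3.2  78.5] | shift old axes [-60.6   4.3  78.8]
[ 0.48  0.46 -0.26  1.55  0.13  1.14  1.84]
[327.52936408 289.49835761]
probe_grip 0.9 [390.  346.9] [ 0.6946 -0.1693  0.057 ]
probe_grip 0.78 [325.9 287.2] [ 0.641  -0.2326  0.057 ]
probe_grip 0.64 [619.8  62.3] [ 0.4354 -0.0177  0.057 ]
probe_flange 0.93 [374.9 364.6] [ 0.7141 -0.1809  0.057 ]
probe_flange 0.57 [323.1 245.1] [ 0.6032 -0.2381  0.057 ]
probe_flange 0.56 [599.5  28.1] [ 0.4129 -0.0399  0.057 ]
```

View pics/f1.png

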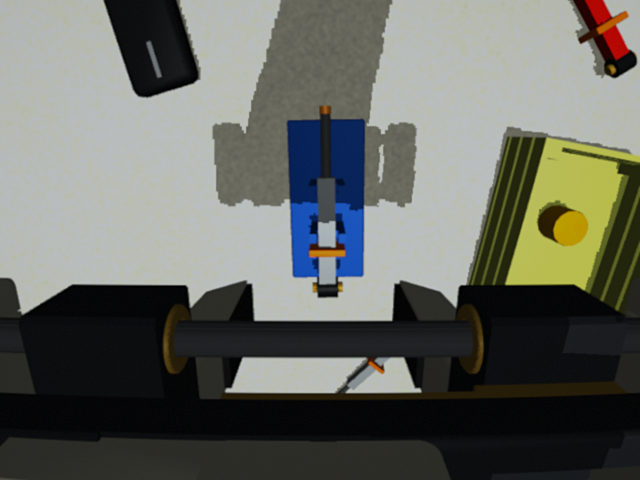

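```bash
python3 -m creep '[{"translation":[-0.02,0.001,0.0],"rot":[-0.3,0.3,-0.6],"jaw":0.06},{"translation":[-0.02,0.001,0.01],"rot":[0,0,0],"jaw":0.06},{"translation":[-0.02,0.001,0.03],"rot":[0,0,0],"jaw":0.06},{"translation":[0,0,0.03],"rot":[0,0,0],"jaw":0.06},{"translation":[0,0,0.03],"rot":[0,0,0],"jaw":0.06},{"translation":[0,0,0],"rot":[0,0,0],"jaw":0.06}]' 20
python3 - <<'E'
from h import *
plan([.642,-.231,.052],Rz(5.2)@DOWN@Rz(180))
i=optics.camera_info("wrist"); cv2.imwrite("pics/f2.png",optics.get_image("wrist")[:,:,::-1])
print(proj(i,[.642,-.231,.057]))
for r in optics.pinpoint("wrist","probe_grip")[:3]: print(round(r["score"],2),np.round(r["location"],1),np.round(atz(i,r["location"],.057),4))
E
```

```text
clock: 12.63
position: [0.6397, -0.22, 0.1325]
ee_rot: [0.157, -3.128, -0.011]
force: [-1.3, -0.6, -0.6]
width: 0.651
clk 12.63 pos [ 0.6397 -0.22    0.1325] F [-1.3 -0.6 -0.6] w 0.0598
turn(tool deg) [ 0.41 -0.51  0.56] then shift(mm, new axes) [ -1.3 -11.2  80.5] | shift old axes [ -1.9 -11.8  80.4]
[301.26757257 263.898656  ]
0.85 [391.1 353.2] [ 0.6943 -0.1707  0.057 ]
0.75 [300.3 260.9] [ 0.6403 -0.2317  0.057 ]
```

View pics/f2.png

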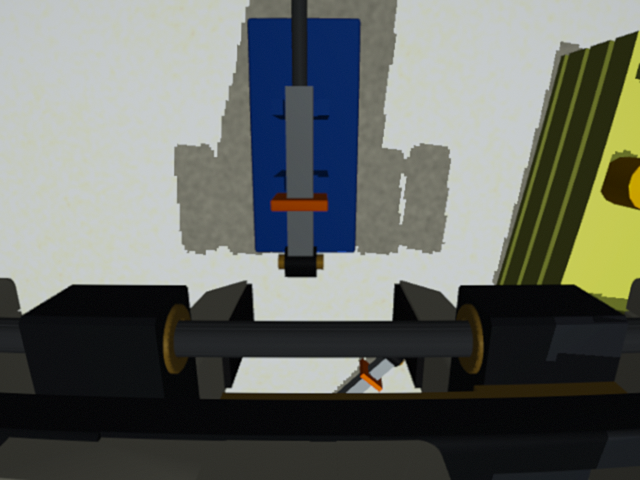

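```bash
python3 -m creep '[{"translation":[-0.0015,-0.0113,0.0],"rot":[0.4,-0.4,0.5],"jaw":0.06},{"translation":[0,0,0],"rot":[0,0,0],"jaw":0.06},{"translation":[0,0,0.03],"rot":[0,0,0],"jaw":0.05},{"translation":[0,0,0.03],"rot":[0,0,0],"jaw":0.05},{"translation":[0,0,0],"rot":[0,0,0],"jaw":0.05}]' 20
python3 - <<'E'
from h import *
plan([.642,-.231,.052],Rz(5.2)@DOWN@Rz(180))
i=optics.camera_info("wrist"); cv2.imwrite("pics/f3.png",optics.get_image("wrist")[:,:,::-1])
print(proj(i,[.642,-.231,.057]))
for r in optics.pinpoint("wrist","probe_grip")[:3]: print(round(r["score"],2),np.round(r["location"],1),np.round(atz(i,r["location"],.057),4))
E
```

```text
clock: 13.15
position: [0.6434, -0.2348, 0.075]
ee_rot: [-0.138, 3.137, -0.005]
force: [-2.5, 0.5, -0.7]
width: 0.548
clk 13.15 pos [ 0.6434 -0.2348  0.075 ] F [-2.5  0.5 -0.7] w 0.0503
turn(tool deg) [-0.19  0.09 -0.17] then shift(mm, new axes) [ 1.   3.9 23. ] | shift old axes [ 1.1  4.  23. ]
[330.24226431 298.68010291]
0.63 [329.4 298.3] [ 0.6419 -0.2314  0.057 ]
```

View pics/f3.png

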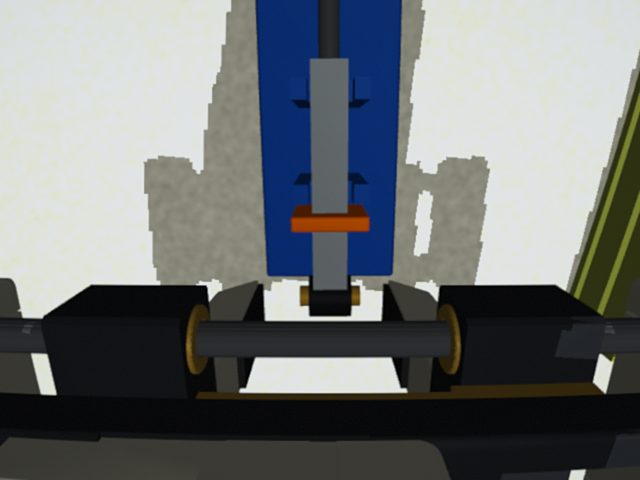

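```bash
python3 -m creep '[{"translation":[0.001,0.0037,0.003],"rot":[0,0,0],"jaw":0.05},{"translation":[0,0,0.01],"rot":[0,0,0],"jaw":0.05},{"translation":[0,0,0.01],"rot":[0,0,0],"jaw":0.05},{"translation":[0,0,0],"rot":[0,0,0],"jaw":0.05},{"translation":[0,0,0],"rot":[0,0,0],"jaw":0.05}]' 20
python3 - <<'E'
from h import *
plan([.642,-.231,.052],Rz(5.2)@DOWN@Rz(180))
i=optics.camera_info("wrist"); cv2.imwrite("pics/f4.png",optics.get_image("wrist")[:,:,::-1])
print(proj(i,[.642,-.231,.057]))
for r in optics.pinpoint("wrist","probe_grip")[:3]: print(round(r["score"],2),np.round(r["location"],1),np.round(atz(i,r["location"],.057),4))
E
```

```text
clock: 13.67
position: [0.6442, -0.231, 0.0548]
ee_rot: [-0.139, 3.133, -0.006]
force: [-0.2, -0.1, 0.7]
width: 0.545
clk 13.67 pos [ 0.6442 -0.231   0.0548] F [-0.2 -0.1  0.7] w 0.05
turn(tool deg) [-0.25  0.3  -0.12] then shift(mm, new axes) [2.2 0.2 2.8] | shift old axes [2.2 0.2 2.8]
[321.3589449  316.57460301]
0.87 [321.7 316. ] [ 0.6417 -0.2309  0.057 ]
```

View pics/f4.png

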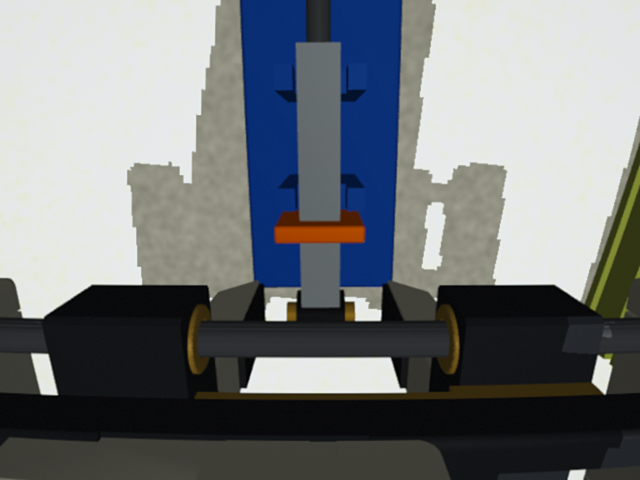

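```bash
python3 -m creep '[{"translation":[0.002,0.0002,0.0028],"rot":[0,0,0],"jaw":0.05},{"translation":[0,0,0],"rot":[0,0,0],"jaw":0.015},{"translation":[0,0,0],"rot":[0,0,0],"jaw":0.015},{"translation":[0,0,0],"rot":[0,0,0],"jaw":0.015},{"translation":[0,0,0],"rot":[0,0,0],"jaw":0.015},{"translation":[0,0,0],"rot":[0,0,0],"jaw":0.015},{"translation":[0,0,0],"rot":[0,0,0],"jaw":0.015},{"translation":[0,0,0],"rot":[0,0,0],"jaw":0.015},{"translation":[0,0,0],"rot":[0,0,0],"jaw":0.015}]' 60
python3 - <<'E'
from h import *
plan([.642,-.231,.052],Rz(5.2)@DOWN@Rz(180))
E
```

```text
clock: 14.52
position: [0.6428, -0.2311, 0.0527]
ee_rot: [-0.139, 3.132, -0.007]
force: [-0.5, -0.5, -0.1]
width: 0.263
clk 14.52 pos [ 0.6428 -0.2311  0.0527] F [-0.5 -0.5 -0.1] w 0.0242
turn(tool deg) [-0.28  0.39 -0.12] then shift(mm, new axes) [0.8 0.2 0.7] | shift old axes [0.8 0.2 0.7]
```

```bash
python3 -m creep '[{"translation":[0,0,0],"rot":[0,0,0],"jaw":0.015},{"translation":[0,0,0],"rot":[0,0,0],"jaw":0.015},{"translation":[0,0,-0.01],"rot":[0,0,0],"jaw":0.015},{"translation":[0,0,-0.02],"rot":[0,0,0],"jaw":0.015},{"translation":[0,0,-0.02],"rot":[0,0,0],"jaw":0.015},{"translation":[0,0,0],"rot":[0,0,0],"jaw":0.015},{"translation":[0,0,0],"rot":[0,0,0],"jaw":0.015}]' 60
python3 - <<'E'
from h import *
plan([.642,-.231,.3],Rz(5.2)@DOWN@Rz(180))
w=optics.get_image("wrist")[:,:,::-1]; s=optics.get_image("scene")[250:400,150:350,::-1]
cv2.imwrite("pics/g1.png",np.hstack([cv2.resize(w,(400,300)),cv2.resize(s,(400,300))]))
E
```

```text
clock: 15.1
position: [0.6431, -0.231, 0.104]
ee_rot: [-0.139, 3.129, -0.008]
force: [-0.1, 0.1, -3.1]
width: 0.262
clk 15.1 pos [ 0.6431 -0.231   0.104 ] F [-0.1  0.1 -3.1] w 0.0241
turn(tool deg) [-0.32  0.51 -0.13] then shift(mm, new axes) [ 1.10e+00  1.00e-01 -1.96e+02] | shift old axes [  -0.6   -1.  -196. ]
```

View pics/g1.png

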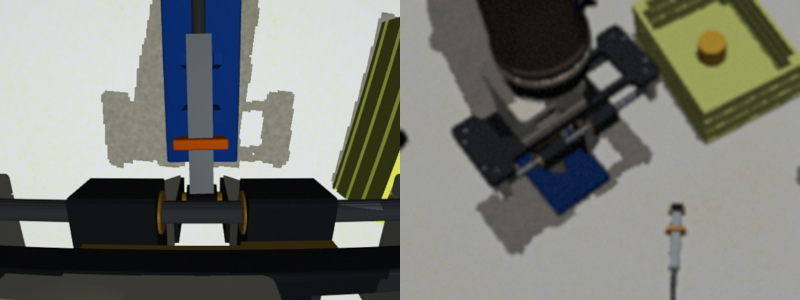

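Probe lifted level; the wrist force shows about 3 N. Next I raise it and lean back 35°.

```bash
python3 -m creep '[{"translation":[0,0,-0.03],"rot":[0,0,0],"jaw":0.015},{"translation":[0,0,-0.04],"rot":[0,0,0],"jaw":0.015},{"translation":[0,0,-0.04],"rot":[0,0,0],"jaw":0.015},{"translation":[0,0,-0.04],"rot":[0,0,0],"jaw":0.015},{"translation":[0,0,-0.02],"rot":[0,-3,0],"jaw":0.015},{"translation":[0,0,0],"rot":[0,-5,0],"jaw":0.015},{"translation":[0,0,0],"rot":[0,-5,0],"jaw":0.015},{"translation":[0,0,0],"rot":[0,-5,0],"jaw":0.015},{"translation":[0,0,0],"rot":[0,-5,0],"jaw":0.015},{"translation":[0,0,0],"rot":[0,-5,0],"jaw":0.015},{"translation":[0,0,0],"rot":[0,-5,0],"jaw":0.015},{"translation":[0,0,0],"rot":[0,-2,0],"jaw":0.015}]' 60
python3 - <<'E'
from h import *
plan([.55,-.2,.27],Rz(5.2)@DOWN@Ry(35)@Rz(180)); print(state()[0]['joints'].round(2))
E
```

```text
clock: 16.2
position: [0.6382, -0.2309, 0.2698]
ee_rot: [-0.111, 2.523, 0.029]
force: [0.1, 0.2, -2.1]
width: 0.264
clk 16.2 pos [ 0.6382 -0.2309  0.2698] F [ 0.1  0.2 -2.1] w 0.0243
turn(tool deg) [-0.34  0.34 -0.07] then shift(mm, new axes) [ 69.5  38.7 -48.9] | shift old axes [ 69.3  38.3 -49.5]
[ 0.84  0.32 -0.53  1.89 -0.24  0.42  2.22]
```

```bash
cat > look.py <<'E'
from h import *
import sys
s,p,R=state(); i=optics.camera_info("wrist"); w=optics.get_image("wrist")[:,:,::-1].copy(); 
hub=p-R[:,2]*.005
ax=R[:,0]*1.0; # tool x
# candidate tip direction at angle a below tool-x axis toward tool z
for r in optics.pinpoint("wrist","probe_flange")[:2]: print("flange",round(r["score"],2),np.round(r["location"],1))
for a in [0,15,30,45,55,60]:
    d=np.cos(np.deg2rad(a))*R[:,0]+np.sin(np.deg2rad(a))*R[:,2]
    print("rel",a,"elev",round(np.rad2deg(np.arcsin(-d[2])),1),"flange px",np.round(proj(i,hub+.038*d),1),"tip px",np.round(proj(i,hub+.150*d),1))
sc=optics.get_image("scene")[:,:,::-1]
u=proj(optics.camera_info("scene"),hub).astype(int); print("hub scene px",u)
x0=max(0,min(640-200,u[0]-100)); y0=max(0,min(480-150,u[1]-75))
cv2.imwrite(sys.argv[1],np.hstack([cv2.resize(w,(400,300)),cv2.resize(sc[y0:y0+150,x0:x0+200],(400,300),interpolation=cv2.INTER_CUBIC)]))
print("clk",s["clock"],"pos",p.round(4),"F",s["force"].round(2),"T",s["ft_torque"].round(3),"w",round(s["width"]*91.8,2),"lean",round(np.rad2deg(np.arccos(-R[2,2])),1))
E
python3 look.py pics/h1.png
```

```text
flange 0.9 [369.8 141.4]
flange 0.64 [318.3 220.9]
rel 0 elev 35.3 flange px [320.5 228.7] tip px [ 320.4 -130.9]
rel 15 elev 50.3 flange px [320.6 226.1] tip px [320.9 -55.9]
rel 30 elev 65.3 flange px [320.8 230.3] tip px [321.3  11.3]
rel 45 elev 80.3 flange px [320.9 239.8] tip px [321.5  72. ]
rel 55 elev 89.6 flange px [320.9 248.4] tip px [321.5 109.9]
rel 60 elev 84.7 flange px [320.9 253.3] tip px [321.6 128.2]
hub scene px [218 273]
clk 16.2 pos [ 0.6382 -0.2309  0.2698] F [ 0.05  0.22 -2.09] T [ 0.065  0.738 -0.015] w 24.28 lean 35.3
```

View pics/h1.png

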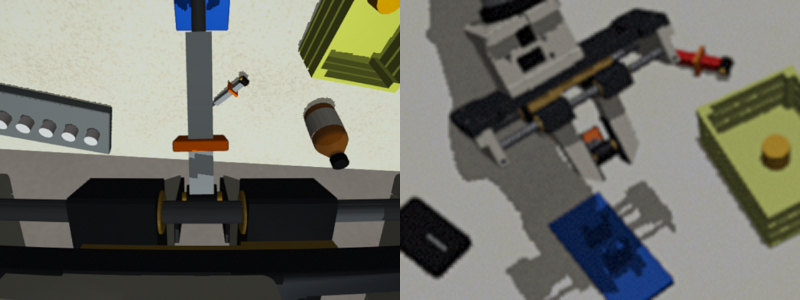

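```bash
python3 -m creep '[{"translation":[0,0,0],"rot":[0,0,0],"jaw":0.015},{"translation":[0,0,0],"rot":[0,0,0],"jaw":0.015}]' 38
python3 look.py pics/h2.png | egrep "flange 0|clk"
```

```text
clock: 16.52
position: [0.642, -0.2298, 0.2728]
ee_rot: [-0.115, 2.522, 0.03]
force: [0.4, 0.5, -2.9]
width: 0.274
flange 0.96 [371.8 139.7]
flange 0.95 [320.9 217.1]
clk 16.5167 pos [ 0.642  -0.2298  0.2728] F [ 0.42  0.47 -2.89] T [0.042 0.705 0.023] w 25.12 lean 35.3
```

View pics/h2.png

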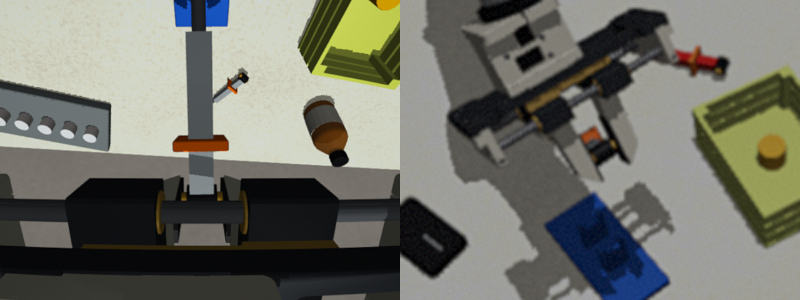

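```bash
python3 -m creep '[{"translation":[0,0,0],"rot":[0,0,0],"jaw":0.015},{"translation":[0,0,0],"rot":[0,0,0],"jaw":0.015}]' 28
python3 look.py pics/h3.png | egrep "flange 0|clk"
```

```text
clock: 16.83
position: [0.6415, -0.2298, 0.2727]
ee_rot: [-0.115, 2.522, 0.03]
force: [0.4, 0.2, -1.7]
width: 0.274
flange 0.95 [319.5 220.1]
flange 0.84 [370.6 138.5]
clk 16.8333 pos [ 0.6415 -0.2298  0.2727] F [ 0.36  0.2  -1.69] T [0.022 0.697 0.019] w 25.13 lean 35.4
```

View pics/h3.png

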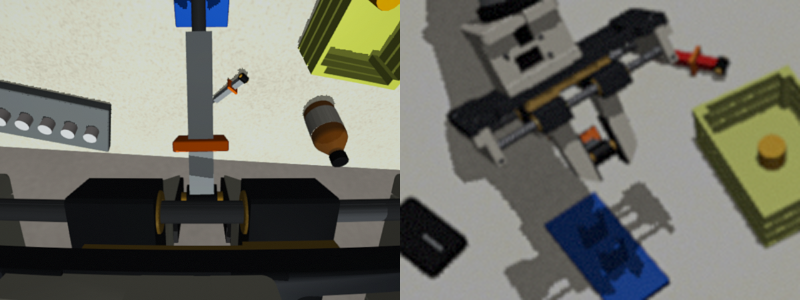

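```bash
python3 -m creep '[{"translation":[0,0,0],"rot":[0,0,0],"jaw":0.015},{"translation":[0,0,0],"rot":[0,0,0],"jaw":0.015}]' 20
python3 look.py pics/h4.png | egrep "flange 0|clk"
```

```text
clock: 17.15
position: [0.6412, -0.2302, 0.2726]
ee_rot: [-0.114, 2.522, 0.03]
force: [0.3, -0.2, -2.4]
width: 0.277
flange 0.88 [318.1 219.2]
flange 0.66 [372.  141.6]
clk 17.15 pos [ 0.6412 -0.2302  0.2726] F [ 0.34 -0.17 -2.43] T [ 0.043  0.683 -0.027] w 25.42 lean 35.4
```

View pics/h4.png

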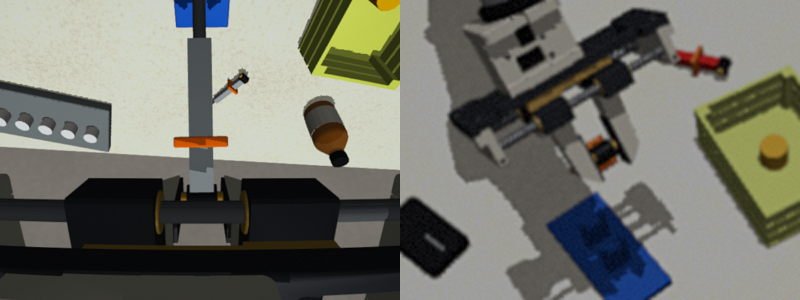

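```bash
python3 -m creep '[{"translation":[0,0,0],"rot":[0,0,0],"jaw":0.015},{"translation":[0,0,0],"rot":[0,0,0],"jaw":0.015},{"translation":[0,0,0],"rot":[0,0,0],"jaw":0.015},{"translation":[0,0,0],"rot":[0,0,0],"jaw":0.015}]' 18
python3 look.py pics/h5.png | egrep "flange 0|clk"
```

```text
clock: 17.63
position: [0.6412, -0.2302, 0.2726]
ee_rot: [-0.114, 2.522, 0.03]
force: [-0.4, -0.2, -2.2]
width: 0.275
flange 0.66 [321.5 221.3]
flange 0.57 [370.6 139.3]
clk 17.6333 pos [ 0.6412 -0.2302  0.2726] F [-0.36 -0.18 -2.24] T [-0.019  0.711  0.039] w 25.25 lean 35.4
```

View pics/h5.png

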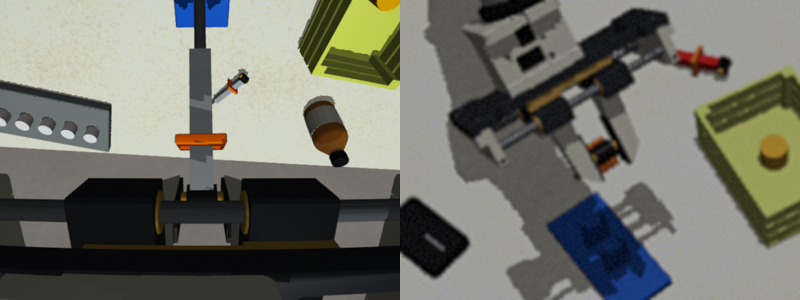

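```bash
python3 -m creep '[{"translation":[0,0,0],"rot":[0,0,0],"jaw":0.015},{"translation":[0,0,0],"rot":[0,0,0],"jaw":0.015},{"translation":[0,0,0],"rot":[0,0,0],"jaw":0.015},{"translation":[0,0,0],"rot":[0,0,0],"jaw":0.015}]' 13
python3 look.py pics/h6.png | egrep "flange 0|clk"
```

```text
clock: 18.12
position: [0.6412, -0.2301, 0.2726]
ee_rot: [-0.114, 2.522, 0.03]
force: [1.1, -0.4, -1.6]
width: 0.276
flange 0.97 [320.1 224.6]
flange 0.93 [371.3 138.1]
clk 18.1167 pos [ 0.6412 -0.2301  0.2726] F [ 1.13 -0.42 -1.62] T [0.035 0.717 0.033] w 25.37 lean 35.4
```

View pics/h6.png

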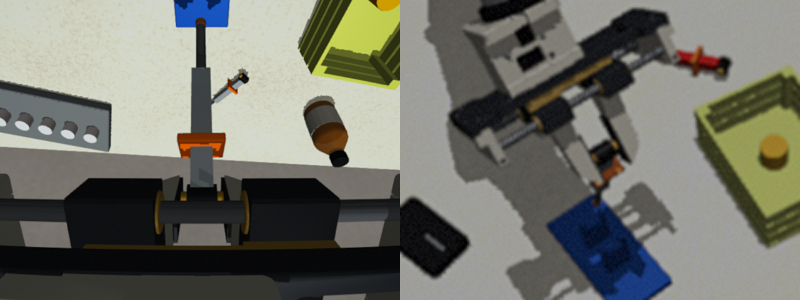

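```bash
python3 -m creep '[{"translation":[0,0,0],"rot":[0,0,0],"jaw":0.015},{"translation":[0,0,0],"rot":[0,0,0],"jaw":0.015},{"translation":[0,0,0],"rot":[0,0,0],"jaw":0.015},{"translation":[0,0,0],"rot":[0,0,0],"jaw":0.015}]' 9
python3 look.py pics/h7.png | egrep "flange 0|clk"
```

```text
clock: 18.6
position: [0.6412, -0.2302, 0.2726]
ee_rot: [-0.114, 2.522, 0.03]
force: [0.2, -0.5, -2.9]
width: 0.281
flange 0.66 [319.8 231.2]
flange 0.65 [372.1 139.4]
clk 18.6 pos [ 0.6412 -0.2302  0.2726] F [ 0.19 -0.49 -2.87] T [0.049 0.842 0.052] w 25.79 lean 35.4
```

View pics/h7.png

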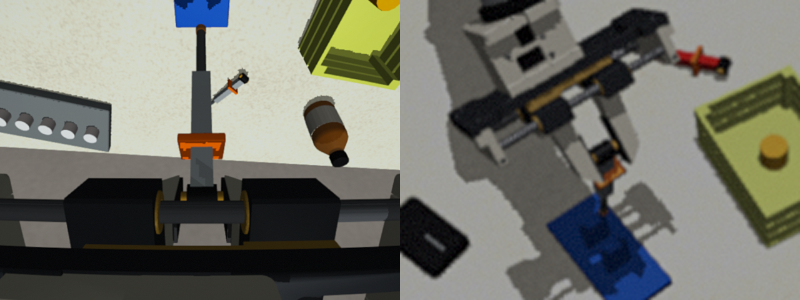

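```bash
python3 -m creep '[{"translation":[0,0,0],"rot":[0,0,0],"jaw":0.015},{"translation":[0,0,0],"rot":[0,0,0],"jaw":0.015},{"translation":[0,0,0],"rot":[0,0,0],"jaw":0.015},{"translation":[0,0,0],"rot":[0,0,0],"jaw":0.015}]' 6.5
python3 look.py pics/h8.png | egrep "flange 0|clk"
```

```text
clock: 19.08
position: [0.6412, -0.2302, 0.2726]
ee_rot: [-0.114, 2.522, 0.03]
force: [0.7, -0.5, -2.5]
width: 0.279
flange 0.84 [322.6 232.7]
flange 0.55 [371.1 137.6]
clk 19.0833 pos [ 0.6412 -0.2302  0.2726] F [ 0.68 -0.48 -2.46] T [ 0.011  0.804 -0.009] w 25.58 lean 35.4
```

View pics/h8.png

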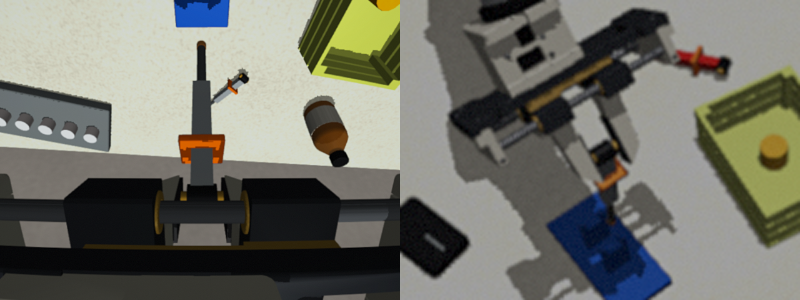

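```bash
python3 -m creep '[{"translation":[0,0,0],"rot":[0,0,0],"jaw":0.015},{"translation":[0,0,0],"rot":[0,0,0],"jaw":0.015},{"translation":[0,0,0],"rot":[0,0,0],"jaw":0.015}]' 5.2
python3 look.py pics/h9.png
```

```text
clock: 19.48
position: [0.6412, -0.2302, 0.2726]
ee_rot: [-0.114, 2.522, 0.03]
force: [0.4, 0.3, -2.1]
width: 0.283
flange 0.96 [369.4 139.1]
flange 0.77 [319.6 231.3]
rel 0 elev 35.4 flange px [320.6 228.7] tip px [ 320.4 -130.9]
rel 15 elev 50.4 flange px [320.7 226.2] tip px [321.  -55.9]
rel 30 elev 65.4 flange px [320.8 230.3] tip px [321.3  11.2]
rel 45 elev 80.4 flange px [320.9 239.8] tip px [321.5  72. ]
rel 55 elev 89.5 flange px [321.  248.5] tip px [321.6 109.9]
rel 60 elev 84.6 flange px [321.  253.4] tip px [321.6 128.2]
hub scene px [219 273]
clk 19.4833 pos [ 0.6412 -0.2302  0.2726] F [ 0.36  0.34 -2.08] T [ 0.061  0.768 -0.027] w 25.97 lean 35.4
```

View pics/h9.png

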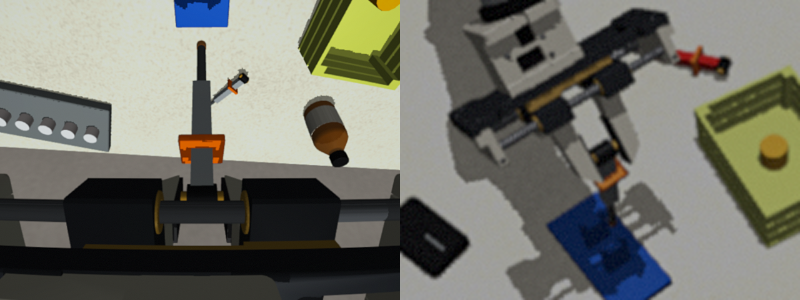

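```bash
python3 - <<'E'
from h import *
w=optics.get_image("wrist")[40:340,220:420,::-1]
cv2.imwrite("pics/h10.png",cv2.resize(w,None,fx=2,fy=2,interpolation=cv2.INTER_CUBIC))
s,p,R=state(); i=optics.camera_info("wrist"); hub=p-R[:,2]*.005
for a in range(38,60,2):
    d=np.cos(np.deg2rad(a))*R[:,0]+np.sin(np.deg2rad(a))*R[:,2]
    print(a,[np.round(proj(i,hub+l*d),1)[1] for l in (.035,.041,.095,.15)])
E
```

```text
38 [np.float64(241.4), np.float64(228.3), np.float64(125.7), np.float64(44.3)]
40 [np.float64(242.6), np.float64(229.8), np.float64(130.3), np.float64(52.4)]
42 [np.float64(243.8), np.float64(231.3), np.float64(134.9), np.float64(60.3)]
44 [np.float64(245.2), np.float64(233.0), np.float64(139.5), np.float64(68.1)]
46 [np.float64(246.6), np.float64(234.7), np.float64(144.2), np.float64(75.9)]
48 [np.float64(248.1), np.float64(236.5), np.float64(149.0), np.float64(83.6)]
50 [np.float64(249.6), np.float64(238.3), np.float64(153.8), np.float64(91.2)]
52 [np.float64(251.2), np.float64(240.2), np.float64(158.6), np.float64(98.7)]
54 [np.float64(252.9), np.float64(242.2), np.float64(163.4), np.float64(106.2)]
56 [np.float64(254.6), np.float64(244.3), np.float64(168.3), np.float64(113.5)]
58 [np.float64(256.4), np.float64(246.4), np.float64(173.2), np.float64(120.9)]
```

View pics/h10.png

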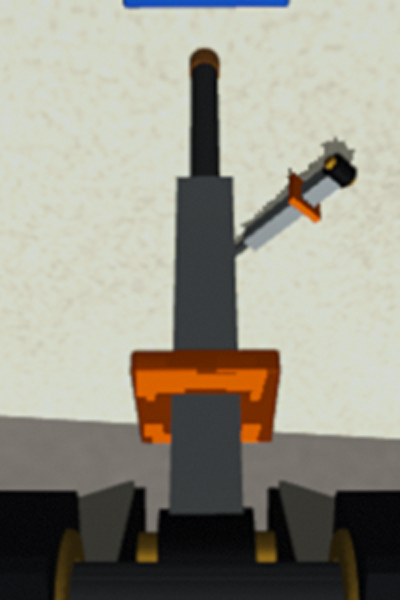

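```bash
cat > ang.py <<'E'
from h import *
def rows(a,s=None):
    s,p,R=state(); i=optics.camera_info("wrist"); hub=p-R[:,2]*.005
    a=np.deg2rad(a); d=np.cos(a)*R[:,0]+np.sin(a)*R[:,2]; n=np.sin(a)*R[:,0]-np.cos(a)*R[:,2]
    pts=dict(barrel_near=hub+.095*d+.007*n, fl_hubside_near=hub+.032*d+.015*n, fl_tipside_near=hub+.038*d+.015*n, fl_hub_far=hub+.032*d-.015*n, tip_near=hub+.15*d+.004*n,tip_far=hub+.15*d-.004*n,hub=hub)
    return {k:proj(i,v)[1].round(1) for k,v in pts.items()}, np.rad2deg(np.arcsin(np.clip(-d[2],-1,1))).round(1)
if __name__=="__main__":
    for a in range(36,64,3): print(a,rows(a))
E
python3 ang.py | sed 's/np.float64//g'
```

```text
36 ({'barrel_near': (111.3), 'fl_hubside_near': (233.2), 'fl_tipside_near': (218.6), 'fl_hub_far': (258.8), 'tip_near': (29.9), 'tip_far': (42.4), 'hub': (325.5)}, (71.4))
39 ({'barrel_near': (118.0), 'fl_hubside_near': (233.1), 'fl_tipside_near': (219.0), 'fl_hub_far': (261.7), 'tip_near': (42.1), 'tip_far': (54.4), 'hub': (325.5)}, (74.4))
42 ({'barrel_near': (124.8), 'fl_hubside_near': (233.2), 'fl_tipside_near': (219.7), 'fl_hub_far': (264.7), 'tip_near': (54.2), 'tip_far': (66.2), 'hub': (325.5)}, (77.4))
45 ({'barrel_near': (131.7), 'fl_hubside_near': (233.6), 'fl_tipside_near': (220.7), 'fl_hub_far': (267.9), 'tip_near': (66.0), 'tip_far': (77.9), 'hub': (325.5)}, (80.4))
48 ({'barrel_near': (138.7), 'fl_hubside_near': (234.2), 'fl_tipside_near': (221.9), 'fl_hub_far': (271.1), 'tip_near': (77.7), 'tip_far': (89.3), 'hub': (325.5)}, (83.4))
51 ({'barrel_near': (145.7), 'fl_hubside_near': (235.1), 'fl_tipside_near': (223.3), 'fl_hub_far': (274.4), 'tip_near': (89.1), 'tip_far': (100.6), 'hub': (325.5)}, (86.4))
54 ({'barrel_near': (152.9), 'fl_hubside_near': (236.2), 'fl_tipside_near': (225.0), 'fl_hub_far': (277.8), 'tip_near': (100.4), 'tip_far': (111.8), 'hub': (325.5)}, (89.3))
57 ({'barrel_near': (160.2), 'fl_hubside_near': (237.4), 'fl_tipside_near': (226.9), 'fl_hub_far': (281.3), 'tip_near': (111.6), 'tip_far': (122.8), 'hub': (325.5)}, (87.6))
60 ({'barrel_near': (167.5), 'fl_hubside_near': (238.9), 'fl_tipside_near': (228.9), 'fl_hub_far': (284.9), 'tip_near': (122.6), 'tip_far': (133.6), 'hub': (325.5)}, (84.6))
63 ({'barrel_near': (174.8), 'fl_hubside_near': (240.6), 'fl_tipside_near': (231.2), 'fl_hub_far': (288.5), 'tip_near': (133.4), 'tip_far': (144.4), 'hub': (325.5)}, (81.6))
```

```bash
python3 -m creep '[{"translation":[0,0,0],"rot":[0,0,0],"jaw":0.015},{"translation":[0,0,0],"rot":[0,0,0],"jaw":0.015},{"translation":[0,0,0],"rot":[0,0,0],"jaw":0.015},{"translation":[0,0,0],"rot":[0,-3,0],"jaw":0.015},{"translation":[0,0,0],"rot":[0,-3,0],"jaw":0.015},{"translation":[0,0,0],"rot":[0,-3,0],"jaw":0.015},{"translation":[0,0,0],"rot":[0,0,0],"jaw":0.015}]' 60
python3 - <<'E'
from h import *
s,p,R=state(); print("lean",np.rad2deg(np.arccos(-R[2,2])),s['joints'].round(2), s["width"]*91.8)
plan([.55,-.1,.28],DOWN@Ry(45)@Rz(180))
w=optics.get_image("wrist")[40:340,220:420,::-1]
cv2.imwrite("pics/i1.png",cv2.resize(w,None,fx=2,fy=2,interpolation=cv2.INTER_CUBIC))
E
python3 ang.py | sed 's/np.float64//g'|head -6
```

```text
clock: 20.27
position: [0.6389, -0.232, 0.2707]
ee_rot: [-0.102, 2.366, 0.038]
force: [-2.1, 0.1, -2.3]
width: 0.26
lean 44.354730553123204 [ 1.1   0.37 -0.81  1.99 -0.41  0.2   2.46] 23.91040486754472
clk 20.27 pos [ 0.6389 -0.232   0.2707] F [-2.1  0.1 -2.3] w 0.0239
turn(tool deg) [ 3.31 -0.64  3.58] then shift(mm, new axes) [ 56.3 132.  -69.4] | shift old axes [ 48.6 139.  -61. ]
36 ({'barrel_near': (111.5), 'fl_hubside_near': (233.3), 'fl_tipside_near': (218.7), 'fl_hub_far': (258.8), 'tip_near': (30.0), 'tip_far': (42.5), 'hub': (325.6)}, (80.3))
39 ({'barrel_near': (118.1), 'fl_hubside_near': (233.2), 'fl_tipside_near': (219.1), 'fl_hub_far': (261.8), 'tip_near': (42.2), 'tip_far': (54.5), 'hub': (325.6)}, (83.3))
42 ({'barrel_near': (124.9), 'fl_hubside_near': (233.3), 'fl_tipside_near': (219.8), 'fl_hub_far': (264.8), 'tip_near': (54.3), 'tip_far': (66.3), 'hub': (325.6)}, (86.3))
45 ({'barrel_near': (131.8), 'fl_hubside_near': (233.7), 'fl_tipside_near': (220.8), 'fl_hub_far': (267.9), 'tip_near': (66.1), 'tip_far': (77.9), 'hub': (325.6)}, (89.2))
48 ({'barrel_near': (138.7), 'fl_hubside_near': (234.3), 'fl_tipside_near': (222.0), 'fl_hub_far': (271.2), 'tip_near': (77.7), 'tip_far': (89.4), 'hub': (325.6)}, (87.7))
51 ({'barrel_near': (145.8), 'fl_hubside_near': (235.2), 'fl_tipside_near': (223.4), 'fl_hub_far': (274.5), 'tip_near': (89.2), 'tip_far': (100.7), 'hub': (325.6)}, (84.7))
```

View pics/i1.png

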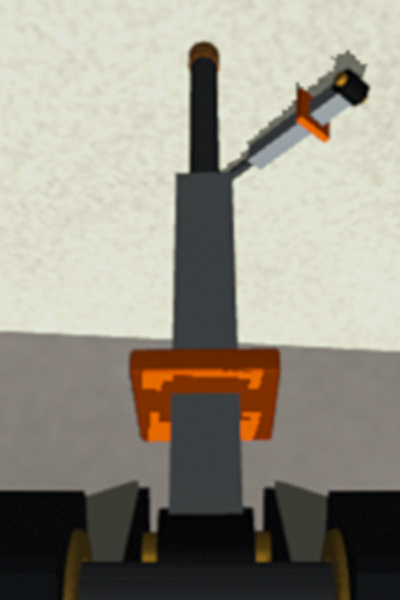

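```bash
python3 - <<'E'
from h import *
s,p,R=state()
print("world -11.2 about z in tool:",np.round(R.T@[0,0,-11.3],2))
plan([.475,.237,.275],Rz(-6.1)@DOWN@Ry(45.5)@Rz(180))
E
```

```text
world -11.2 about z in tool: [7.89 0.02 8.09]
clk 20.32 pos [ 0.6395 -0.2317  0.2712] F [-0.7 -1.1 -2.8] w 0.024
turn(tool deg) [ 7.67 -1.23  7.88] then shift(mm, new axes) [ 146.8  448.6 -154.9] | shift old axes [ 85.4 481.  -89.9]
```

```bash
python3 -m creep '[{"translation":[0.01,0.02,-0.012],"rot":[1.95,0,2],"jaw":0.015},{"translation":[0.01,0.03,-0.012],"rot":[1.95,0,2],"jaw":0.015},{"translation":[0.01,0.03,-0.012],"rot":[1.95,0,2],"jaw":0.015},{"translation":[0.01,0.03,-0.012],"rot":[1.95,0,2],"jaw":0.015},{"translation":[0.01,0.03,-0.012],"rot":[0,0,0],"jaw":0.015},{"translation":[0.01,0.03,-0.01],"rot":[0,0,0],"jaw":0.015},{"translation":[0.01,0.03,-0.01],"rot":[0,0,0],"jaw":0.015},{"translation":[0.01,0.03,-0.01],"rot":[0,0,0],"jaw":0.015}]' 60
python3 - <<'E'
from h import *
print(state()[0]['joints'].round(2))
plan([.475,.237,.275],Rz(-6.1)@DOWN@Ry(45.5)@Rz(180))
E
```

```text
clock: 20.98
position: [0.5859, -0.1288, 0.2673]
ee_rot: [0.0, 2.4, -0.037]
force: [-0.5, -0.6, -2.7]
width: 0.262
[ 0.16  0.1   0.03  2.24 -1.    0.12  2.71]
clk 20.98 pos [ 0.5859 -0.1288  0.2673] F [-0.5 -0.6 -2.7] w 0.0241
turn(tool deg) [ 2.71 -2.93  5.02] then shift(mm, new axes) [  99.   352.  -111.8] | shift old axes [ 72.8 364.3 -90.5]
```

```bash
python3 -c "
from h import *
plan([.5,.2,.275],Rz(-6.1)@DOWN@Ry(20)@Rz(180))"
```

```text
clk 20.98 pos [ 0.5859 -0.1288  0.2673] F [-0.5 -0.6 -2.7] w 0.0241
turn(tool deg) [ 1.54 22.55  5.53] then shift(mm, new axes) [110.4 317.9 -48.4] | shift old axes [ 54.7 327.6 -72.6]
```

```bash
python3 -m creep '[{"translation":[0,0,0],"rot":[0.3,3.8,0.9],"jaw":0.015},{"translation":[0,0,0],"rot":[0.3,3.8,0.9],"jaw":0.015},{"translation":[0,0,0],"rot":[0.3,3.8,0.9],"jaw":0.015},{"translation":[0,0,0],"rot":[0.3,3.8,0.9],"jaw":0.015},{"translation":[0,0,0],"rot":[0.3,3.8,0.9],"jaw":0.015},{"translation":[0,0,0],"rot":[0,3.6,0.9],"jaw":0.015},{"translation":[0,0,0],"rot":[0,0,0],"jaw":0.015}]' 60
python3 -c "
from h import *
print(state()[0]['joints'].round(2))
plan([.49,.236,.275],Rz(-6.1)@DOWN@Ry(20)@Rz(180))"
```

```text
clock: 21.57
position: [0.5913, -0.1239, 0.2687]
ee_rot: [0.097, 2.7, -0.009]
force: [1.0, -0.0, -1.4]
width: 0.261
[-0.28  0.16  0.49  2.01 -0.25  0.57  1.86]
clk 21.57 pos [ 0.5913 -0.1239  0.2687] F [ 1.  -0.  -1.4] w 0.0239
turn(tool deg) [1.26 5.19 1.74] then shift(mm, new axes) [128.4 347.1 -53.4] | shift old axes [112.8 351.9 -56.6]
```

```bash
python3 -m creep '[{"translation":[0.01,0.029,-0.0045],"rot":[0.2,0.9,0.3],"jaw":0.015},{"translation":[0.01,0.029,-0.0045],"rot":[0.2,0.9,0.3],"jaw":0.015},{"translation":[0.01,0.029,-0.0045],"rot":[0.2,0.9,0.3],"jaw":0.015},{"translation":[0.01,0.029,-0.0045],"rot":[0.2,0.9,0.3],"jaw":0.015},{"translation":[0.01,0.029,-0.0045],"rot":[0.2,0.9,0.3],"jaw":0.015},{"translation":[0.01,0.029,-0.0045],"rot":[0.2,0.7,0.2],"jaw":0.015},{"translation":[0.01,0.029,-0.0045],"rot":[0,0,0],"jaw":0.015},{"translation":[0.01,0.029,-0.0045],"rot":[0,0,0],"jaw":0.015},{"translation":[0.01,0.029,-0.0045],"rot":[0,0,0],"jaw":0.015},{"translation":[0.01,0.029,-0.0045],"rot":[0,0,0],"jaw":0.015},{"translation":[0.01,0.029,-0.0045],"rot":[0,0,0],"jaw":0.015},{"translation":[0.01,0.029,-0.0045],"rot":[0,0,0],"jaw":0.015}]' 60
python3 -c "
from h import *
print(state()[0]['joints'].round(2))
plan([.475,.237,.275],Rz(-6.1)@DOWN@Ry(45.5)@Rz(180))"
```

```text
clock: 22.57
position: [0.4906, 0.2356, 0.2745]
ee_rot: [0.15, 2.788, -0.02]
force: [0.3, -0.5, -2.3]
width: 0.26
[-0.97  0.12  0.29  1.99  0.29  0.81  0.6 ]
clk 22.57 pos [0.4906 0.2356 0.2745] F [ 0.3 -0.5 -2.3] w 0.0238
turn(tool deg) [  0.21 -25.48  -0.14] then shift(mm, new axes) [ 10.6  -0.3 -11.5] | shift old axes [14.5 -0.3 -5.8]
```

Good: the joints are mid-range here. Now I lean to about 45° at the pre-fork position.

```bash
python3 -m creep '[{"translation":[0.003,0,0],"rot":[0,-4.2,0],"jaw":0.015},{"translation":[0.003,0,0],"rot":[0,-4.2,0],"jaw":0.015},{"translation":[0.003,0,0],"rot":[0,-4.2,0],"jaw":0.015},{"translation":[0,0,-0.003],"rot":[0,-4.2,0],"jaw":0.015},{"translation":[0,0,-0.003],"rot":[0,-4.2,0],"jaw":0.015},{"translation":[0,0,0],"rot":[0,-4.2,0],"jaw":0.015},{"translation":[0,0,0],"rot":[0,0,0],"jaw":0.015}]' 60
python3 - <<'E'
from h import *
s,p,R=state(); print(s['joints'].round(2),"lean",np.rad2deg(np.arccos(-R[2,2])))
plan([.475,.237,.275],Rz(-6.1)@DOWN@Ry(45.5)@Rz(180))
i=optics.camera_info("wrist");w=optics.get_image("wrist")[:,:,::-1]
sc=optics.get_image("scene")[80:280,260:500,::-1]
cv2.imwrite("pics/j1.png",np.hstack([cv2.resize(w[40:340,220:420],(400,600),interpolation=cv2.INTER_CUBIC),cv2.resize(sc,(400,333))[:,:] if 0 else cv2.copyMakeBorder(cv2.resize(sc,(400,333),interpolation=cv2.INTER_CUBIC),0,267,0,0,cv2.BORDER_CONSTANT)]))
E
python3 ang.py | sed 's/np.float64//g'|head -6
```

```text
clock: 23.15
position: [0.4777, 0.236, 0.274]
ee_rot: [0.123, 2.35, -0.047]
force: [-0.9, 0.3, -2.0]
width: 0.268
[-1.22  0.06  0.22  2.3   1.16  0.75 -0.42] lean 45.22194633871722
clk 23.15 pos [0.4777 0.236  0.274 ] F [-0.9  0.3 -2. ] w 0.0246
turn(tool deg) [ 0.27 -0.28 -0.01] then shift(mm, new axes) [ 1.2  0.7 -2.7] | shift old axes [ 1.2  0.7 -2.7]
36 ({'barrel_near': (111.8), 'fl_hubside_near': (233.6), 'fl_tipside_near': (219.0), 'fl_hub_far': (259.0), 'tip_near': (30.3), 'tip_far': (42.8), 'hub': (325.8)}, (80.9))
39 ({'barrel_near': (118.4), 'fl_hubside_near': (233.5), 'fl_tipside_near': (219.4), 'fl_hub_far': (262.0), 'tip_near': (42.6), 'tip_far': (54.8), 'hub': (325.8)}, (83.9))
42 ({'barrel_near': (125.2), 'fl_hubside_near': (233.6), 'fl_tipside_near': (220.1), 'fl_hub_far': (265.0), 'tip_near': (54.6), 'tip_far': (66.6), 'hub': (325.8)}, (86.9))
45 ({'barrel_near': (132.0), 'fl_hubside_near': (234.0), 'fl_tipside_near': (221.0), 'fl_hub_far': (268.1), 'tip_near': (66.4), 'tip_far': (78.2), 'hub': (325.8)}, (89.9))
48 ({'barrel_near': (139.0), 'fl_hubside_near': (234.6), 'fl_tipside_near': (222.2), 'fl_hub_far': (271.4), 'tip_near': (78.0), 'tip_far': (89.7), 'hub': (325.8)}, (87.1))
51 ({'barrel_near': (146.1), 'fl_hubside_near': (235.4), 'fl_tipside_near': (223.7), 'fl_hub_far': (274.7), 'tip_near': (89.4), 'tip_far': (100.9), 'hub': (325.8)}, (84.1))
```

View pics/j1.png

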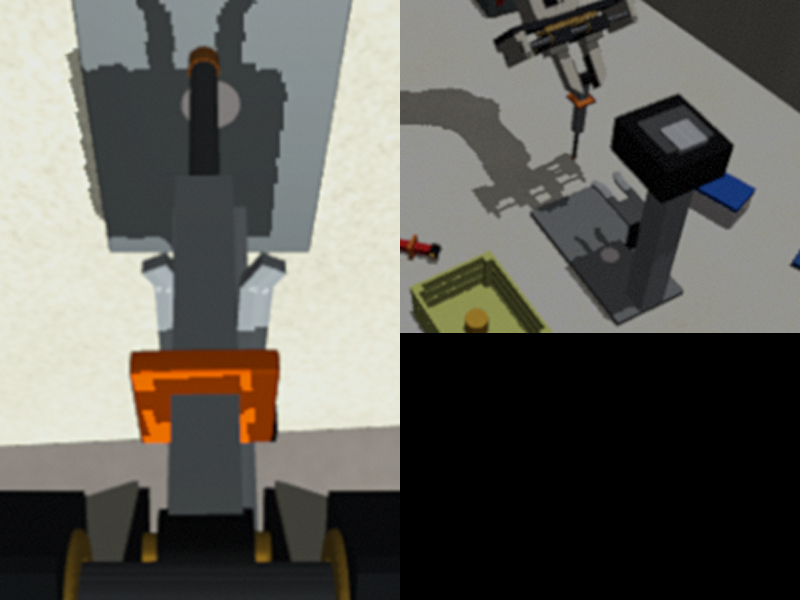

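```bash
python3 - <<'E'
from h import *
plan([.4777,.237,.192],Rz(-6.1)@DOWN@Ry(45.5)@Rz(180))
E
```

```text
clk 23.25 pos [0.4788 0.2353 0.2745] F [ 0.   0.4 -1.1] w 0.0238
turn(tool deg) [ 0.1  -0.57  0.05] then shift(mm, new axes) [59.8  1.5 56.9] | shift old axes [59.2  1.5 57.5]
```

```bash
python3 -m creep '[{"translation":[0.02,0.0005,0.019],"rot":[0,-0.4,0],"jaw":0.015},{"translation":[0.02,0.0005,0.019],"rot":[0,0,0],"jaw":0.015},{"translation":[0.01,0.0005,0.01],"rot":[0,0,0],"jaw":0.015},{"translation":[0.0095,0,0.009],"rot":[0,0,0],"jaw":0.015},{"translation":[0,0,0],"rot":[0,0,0],"jaw":0.015},{"translation":[0,0,0],"rot":[0,0,0],"jaw":0.015}]' 60
cat > chk.py <<'E'
from h import *
import sys
s,p,R=state(); print("clk",s["clock"],"lean",np.rad2deg(np.arccos(-R[2,2])).round(1),"pos",p.round(4),"F",s["force"].round(1),"w",round(s["width"]*91.8,2))
ex=Rz(-6.1)@[1,0,0]; ey=Rz(-6.1)@[0,1,0]
hub=p-R[:,2]*.005; d=hub-np.array([.583,.226,.147]); print("hub rel seat (station axes) mm",np.round([d@ex*1e3,d@ey*1e3,d[2]*1e3],1))
w=optics.get_image("wrist")[:,:,::-1]
si=optics.camera_info("scene"); sc=optics.get_image("scene")[:,:,::-1]
print("scene: hub",proj(si,hub).round(1),"flange",proj(si,hub-[0,0,.038]).round(1),"tip",proj(si,hub-[0,0,.15]).round(1))
for th in ["probe_grip","probe_flange"]:
    for r in optics.pinpoint("scene",th)[:4]: print(th,round(r["score"],2),np.round(r["location"],1))
c=cv2.resize(sc[110:230,320:440],(400,400),interpolation=cv2.INTER_CUBIC)
cv2.imwrite(sys.argv[1],np.hstack([cv2.resize(w[40:340,220:420],(400,600),interpolation=cv2.INTER_CUBIC),cv2.copyMakeBorder(c,0,200,0,0,cv2.BORDER_CONSTANT)]))
E
python3 chk.py pics/k1.png
```

```text
clock: 23.75
position: [0.4794, 0.2363, 0.1928]
ee_rot: [0.128, 2.345, -0.053]
force: [0.2, 0.2, -2.0]
width: 0.258
clk 23.75 lean 45.5 pos [0.4794 0.2363 0.1928] F [ 0.2  0.2 -2. ] w 23.68
hub rel seat (station axes) mm [-107.6   -0.8   49.3]
scene: hub [367.3 153.6] flange [366.  165.4] tip [362.5 197. ]
probe_grip 0.83 [287.3 353.3]
probe_grip 0.81 [369.2 154.5]
probe_grip 0.78 [280.3 230.7]
probe_flange 0.97 [268.1 230.3]
probe_flange 0.78 [366.4 168.9]
probe_flange 0.5 [286.  361.5]
probe_flange 0.47 [304.4 282.3]
```

View pics/k1.png

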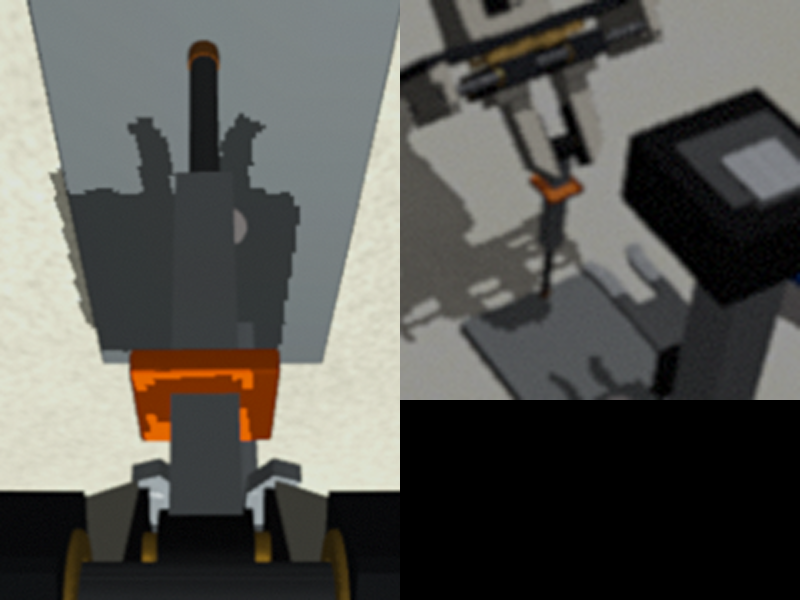

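```bash
python3 - <<'E'
from h import *
i=optics.camera_info("wrist");w=optics.get_image("wrist")[:,:,::-1]
cv2.imwrite("pics/k2.png",cv2.resize(w[240:330,250:400],(800,480),interpolation=cv2.INTER_CUBIC))
S=np.array([.583,.226,0]);Q=Rz(-6.1)
for n,L in dict(Ltip_in=(-.04,.0145,.147),Rtip_in=(-.04,-.0145,.147),Lknee=(-.03,.0095,.147),Rknee=(-.03,-.0095,.147),Lk_out=(-.03,.0215,.147),Rk_out=(-.03,-.0215,.147)).items():
    print(n,proj(i,S+Q@np.array(L)).round(1))
E
```

```text
Ltip_in [345.8 278.5]
Rtip_in [296.9 278.7]
Lknee [336.9 285.2]
Rknee [306.  285.3]
Lk_out [356.4 285.2]
Rk_out [286.5 285.4]
```

View pics/k2.png

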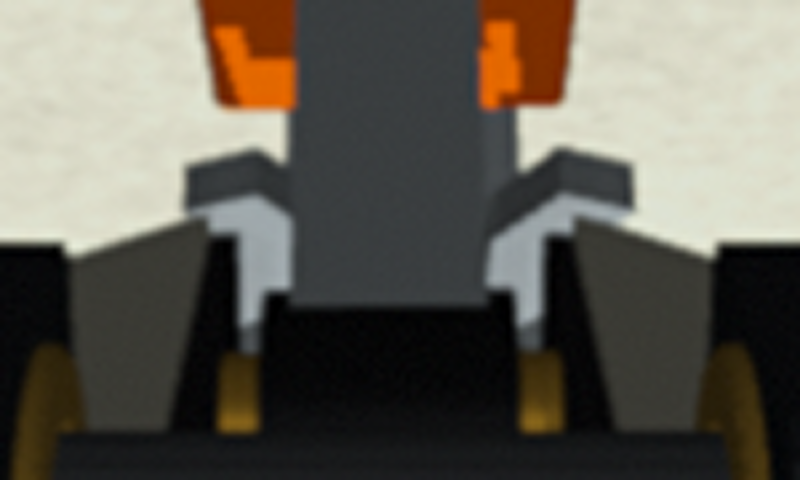

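```bash
python3 -m creep '[{"translation":[0,0.003,0],"rot":[0,0,0],"jaw":0.015},{"translation":[-0.012,0,0.012],"rot":[0,0,0],"jaw":0.015},{"translation":[-0.012,0,0.0122],"rot":[0,0,0],"jaw":0.015},{"translation":[-0.006,0,0.0062],"rot":[0,0,0],"jaw":0.015},{"translation":[0,0,0],"rot":[0,0,0],"jaw":0.015},{"translation":[0,0,0],"rot":[0,0,0],"jaw":0.015}]' 60
cat >> chk.py <<'E'
i=optics.camera_info("wrist")
cv2.imwrite(sys.argv[1].replace(".png","z.png"),cv2.resize(w[200:330,250:400],(690,598),interpolation=cv2.INTER_CUBIC))
E
python3 chk.py pics/l1.png
```

```text
clock: 24.5
position: [0.5214, 0.2349, 0.1927]
ee_rot: [0.128, 2.344, -0.051]
force: [0.2, 0.0, -2.3]
width: 0.264
clk 24.5 lean 45.5 pos [0.5214 0.2349 0.1927] F [ 0.2  0.  -2.3] w 24.24
hub rel seat (station axes) mm [-65.8   2.3  49.2]
scene: hub [378.1 163.7] flange [376.6 175.5] tip [372.3 207. ]
probe_grip 0.77 [377.9 165.9]
probe_grip 0.7 [279.8 231.8]
probe_grip 0.48 [286.6 356. ]
probe_flange 0.83 [265.2 231.4]
probe_flange 0.78 [375.9 176.4]
probe_flange 0.68 [285.8 365.4]
```

View pics/l1.png

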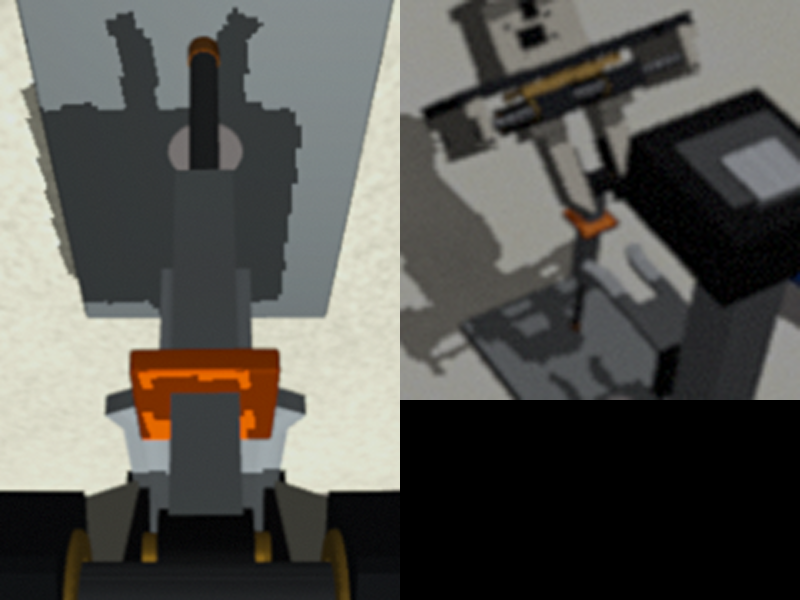

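View pics/l1z.png

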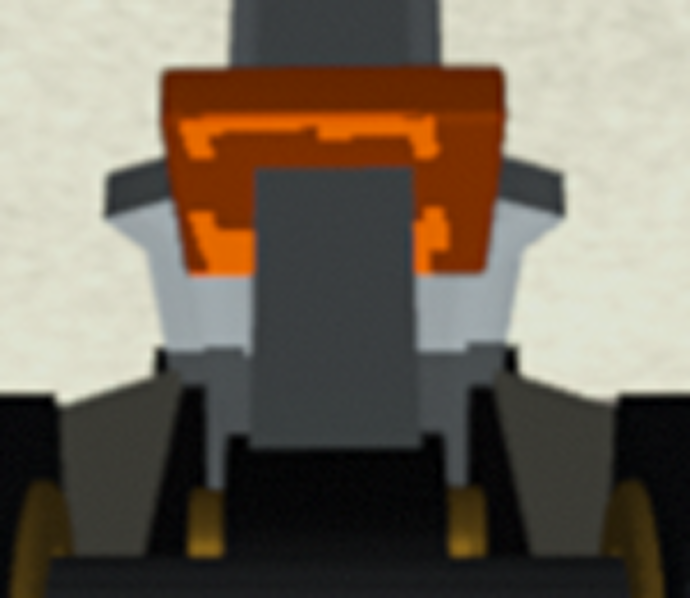

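```bash
python3 -m creep '[{"translation":[-0.008,0,0.0082],"rot":[0,0,0],"jaw":0.015},{"translation":[-0.008,0,0.0082],"rot":[0,0,0],"jaw":0.015},{"translation":[-0.008,0,0.0082],"rot":[0,0,0],"jaw":0.015},{"translation":[-0.008,0,0.0082],"rot":[0,0,0],"jaw":0.015},{"translation":[0,0,0],"rot":[0,0,0],"jaw":0.015}]' 60
python3 chk.py pics/l2.png
```

```text
clock: 25.12
position: [0.57, 0.2291, 0.1933]
ee_rot: [0.13, 2.342, -0.052]
force: [1.3, 0.5, -2.1]
width: 0.265
clk 25.1167 lean 45.6 pos [0.57   0.2291 0.1933] F [ 1.3  0.5 -2.1] w 24.32
hub rel seat (station axes) mm [-16.9   1.7  49.8]
scene: hub [389.8 176.4] flange [387.9 188.2] tip [382.7 219.5]
probe_grip 0.71 [279.9 232. ]
probe_grip 0.59 [288.5 353. ]
probe_grip 0.53 [389.4 178.6]
probe_flange 0.73 [267.7 228.7]
probe_flange 0.49 [388.8 190.8]
probe_flange 0.47 [286.5 361.7]
```

View pics/l2.png

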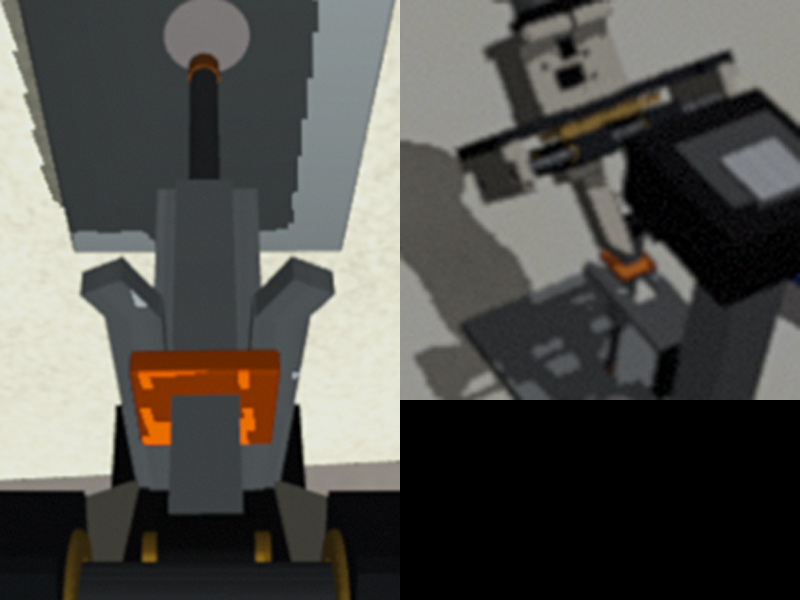

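View pics/l2z.png

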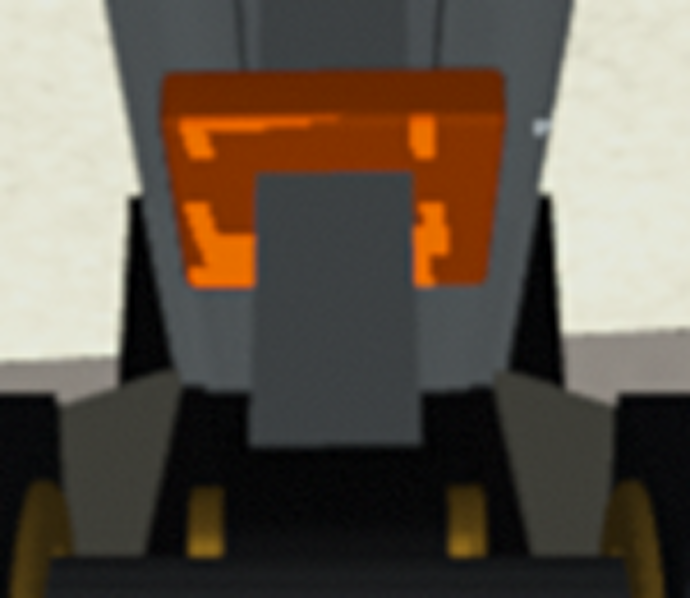

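```bash
python3 -m creep '[{"translation":[-0.005,0.0005,0.0051],"rot":[0,0,0],"jaw":0.015},{"translation":[-0.005,0,0.0051],"rot":[0,0,0],"jaw":0.015},{"translation":[0,0,0],"rot":[0,0,0],"jaw":0.015},{"translation":[0,0,0],"rot":[0,0,0],"jaw":0.015}]' 60
python3 chk.py pics/l3.png
```

```text
clock: 25.65
position: [0.5819, 0.2289, 0.1927]
ee_rot: [0.128, 2.344, -0.051]
force: [-0.3, 0.5, -2.3]
width: 0.264
clk 25.65 lean 45.6 pos [0.5819 0.2289 0.1927] F [-0.3  0.5 -2.3] w 24.19
hub rel seat (station axes) mm [-5.   2.8 49.2]
scene: hub [393.2 179.7] flange [391.1 191.4] tip [385.7 222.6]
probe_grip 0.66 [287.1 354.2]
probe_grip 0.64 [395.3 183. ]
probe_grip 0.59 [278.2 231.6]
probe_flange 0.82 [267.2 231.9]
probe_flange 0.57 [286.7 364.4]
probe_flange 0.52 [389.6 193.2]
```

View pics/l3.png

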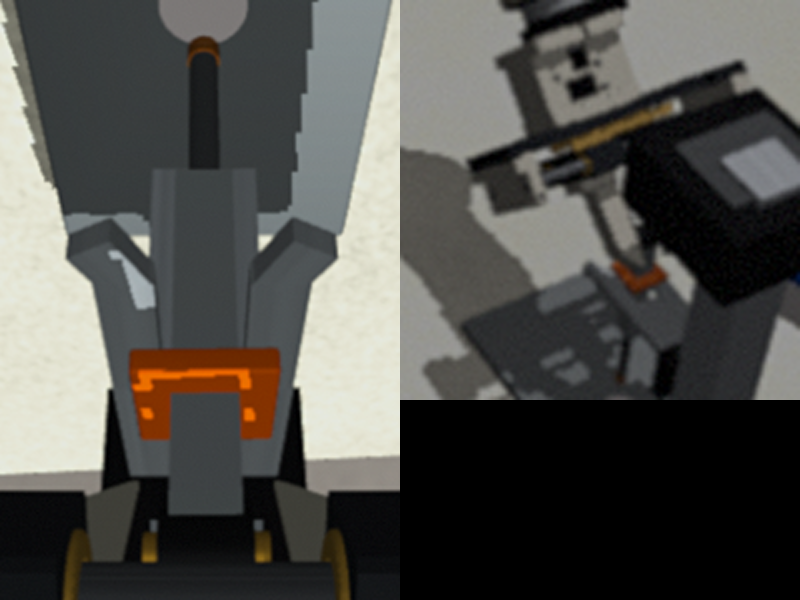

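```bash
python3 -m creep '[{"translation":[-0.0025,0,0.0026],"rot":[0,0,0],"jaw":0.015},{"translation":[0,0,0],"rot":[0,0,0],"jaw":0.015},{"translation":[0.0028,0,0.0028],"rot":[0,0,0],"jaw":0.015},{"translation":[0.0021,0,0.0021],"rot":[0,0,0],"jaw":0.015},{"translation":[0,0,0],"rot":[0,0,0],"jaw":0.015},{"translation":[0,0,0],"rot":[0,0,0],"jaw":0.015}]' 60
python3 chk.py pics/l4.png
```

```text
clock: 26.35
position: [0.5848, 0.2286, 0.1852]
ee_rot: [0.126, 2.345, -0.052]
force: [0.1, 0.8, -1.9]
width: 0.261
clk 26.35 lean 45.5 pos [0.5848 0.2286 0.1852] F [ 0.1  0.8 -1.9] w 23.99
hub rel seat (station axes) mm [-2.   2.8 41.7]
scene: hub [393.5 182.9] flange [391.5 194.4] tip [386.  225.4]
probe_grip 0.62 [280.4 229.8]
probe_grip 0.49 [285.8 356.3]
probe_grip 0.48 [390.8 191.7]
probe_grip 0.47 [395.3 186.5]
probe_flange 0.84 [269.4 231.3]
probe_flange 0.79 [286.6 361.3]
probe_flange 0.68 [128.5 318.4]
probe_flange 0.49 [391.7 196.3]
```

View pics/l4.png

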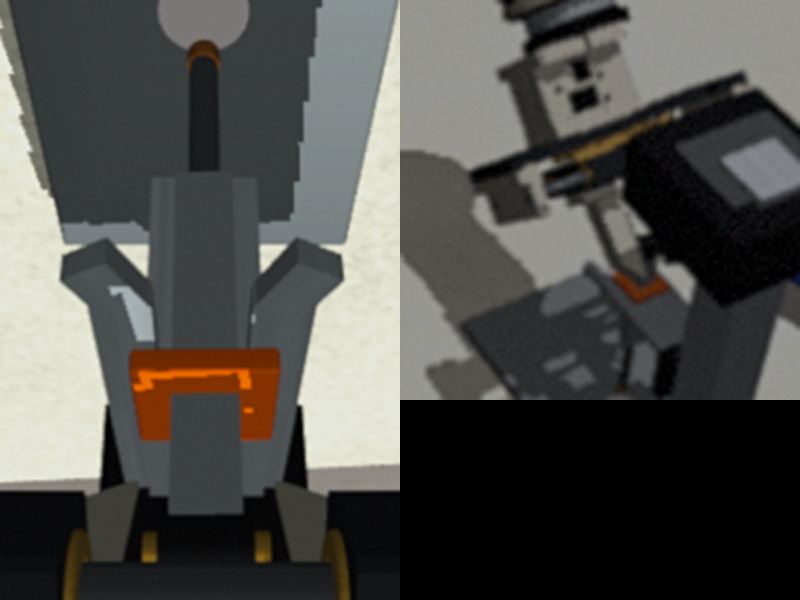

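```bash
python3 -m creep '[{"translation":[0.001,0,0.001],"rot":[0,0,0],"jaw":0.015},{"translation":[0.0007,0,0.0007],"rot":[0,0,0],"jaw":0.015},{"translation":[0,0,0],"rot":[0,0,0],"jaw":0.015},{"translation":[0,0,0],"rot":[0,0,0],"jaw":0.015}]' 60
python3 -c "
from h import *
plan([.5848,.2286,.1815])"
python3 -m creep '[{"translation":[0.0006,0,0.0006],"rot":[0,0,0],"jaw":0.015},{"translation":[0,0,0],"rot":[0,0,0],"jaw":0.015}]' 60
python3 -c "
from h import *
plan([.5848,.2286,.1815])"
```

```text
clock: 26.88
position: [0.5856, 0.2288, 0.184]
ee_rot: [0.127, 2.342, -0.051]
force: [-2.6, -0.9, 5.8]
width: 0.261
clk 26.88 pos [0.5856 0.2288 0.184 ] F [-2.6 -0.9  5.8] w 0.0239
turn(tool deg) [0. 0. 0.] then shift(mm, new axes) [ 2.3 -0.3  1.2] | shift old axes [ 2.3 -0.3  1.2]
clock: 27.05
position: [0.5862, 0.2288, 0.184]
ee_rot: [0.128, 2.341, -0.05]
force: [-6.1, -2.1, 12.1]
width: 0.264
clk 27.05 pos [0.5862 0.2288 0.184 ] F [-6.1 -2.1 12.1] w 0.0242
turn(tool deg) [0. 0. 0.] then shift(mm, new axes) [ 2.8 -0.4  0.8] | shift old axes [ 2.8 -0.4  0.8]
```

```bash
python3 -m creep '[{"translation":[-0.0006,0,-0.0006],"rot":[0,0,0],"jaw":0.015},{"translation":[0,0,0],"rot":[0,0,0],"jaw":0.015}]' 60
python3 chk.py pics/m1.png
```

```text
clock: 27.22
position: [0.5855, 0.2288, 0.1839]
ee_rot: [0.127, 2.343, -0.051]
force: [-2.4, -0.9, 5.8]
width: 0.26
clk 27.2167 lean 45.6 pos [0.5855 0.2288 0.1839] F [-2.4 -0.9  5.8] w 23.89
hub rel seat (station axes) mm [-1.4  3.  40.4]
scene: hub [393.7 183.4] flange [391.7 194.9] tip [386.2 225.8]
probe_grip 0.8 [285.3 353.5]
probe_grip 0.79 [397.  185.1]
probe_grip 0.67 [283.1 231.6]
probe_flange 0.96 [269.4 228.3]
probe_flange 0.65 [392.2 196.3]
probe_flange 0.63 [286.4 365.6]
```

View pics/m1.png

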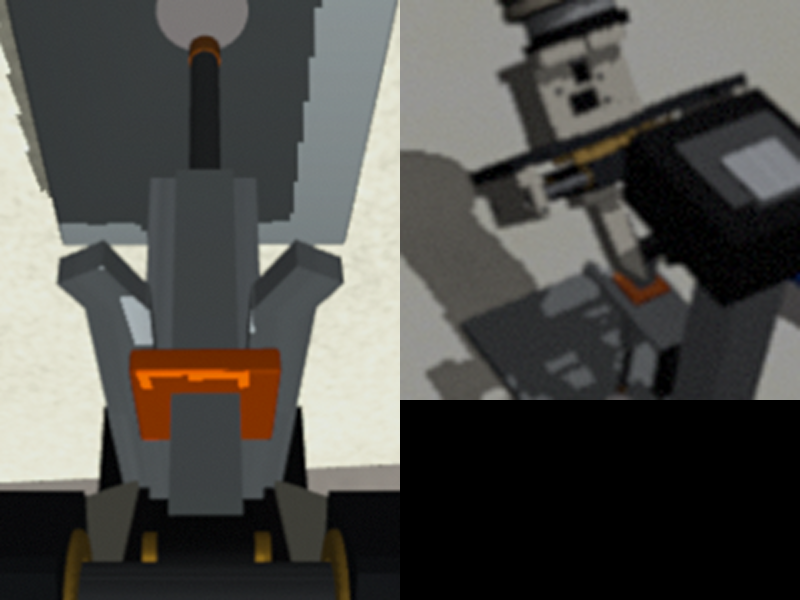

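View pics/m1z.png

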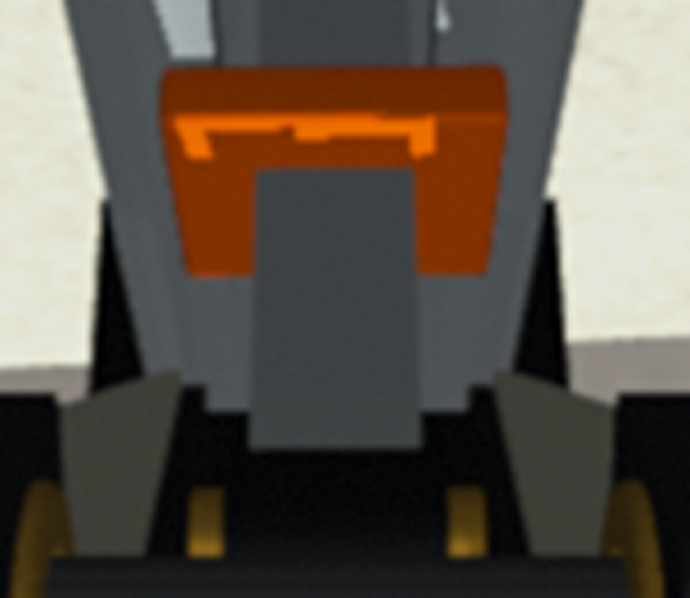

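```bash
python3 -m creep '[{"translation":[-0.0003,0,-0.0003],"rot":[0,0,0],"jaw":0.015},{"translation":[0,0,0],"rot":[0,0,0],"jaw":0.015},{"translation":[0,0,0],"rot":[0,0,0],"jaw":0.015},{"translation":[0,0,0],"rot":[0,0,0],"jaw":0.015}]' 12
python3 -m creep '[{"translation":[0,0,0],"rot":[0,0,0],"jaw":0.015},{"translation":[0,0,0],"rot":[0,0,0],"jaw":0.015},{"translation":[0,0,0],"rot":[0,0,0],"jaw":0.015}]' 4
python3 chk.py pics/m2.png
```

```text
clock: 27.75
position: [0.5853, 0.2288, 0.1838]
ee_rot: [0.127, 2.344, -0.051]
force: [0.8, -0.1, 0.9]
width: 0.281
clock: 28.0
position: [0.5852, 0.2287, 0.1837]
ee_rot: [0.127, 2.344, -0.051]
force: [1.3, -0.8, 1.8]
width: 0.287
clk 28.0 lean 45.5 pos [0.5852 0.2287 0.1837] F [ 1.3 -0.8  1.8] w 26.34
hub rel seat (station axes) mm [-1.7  3.  40.2]
scene: hub [393.6 183.4] flange [391.5 194.9] tip [386.  225.8]
probe_grip 0.8 [394.5 185.1]
probe_grip 0.8 [280.2 233.6]
probe_flange 0.94 [269.6 229.8]
probe_flange 0.74 [285.5 364.9]
probe_flange 0.57 [390.8 194.1]
```

View pics/m2.png

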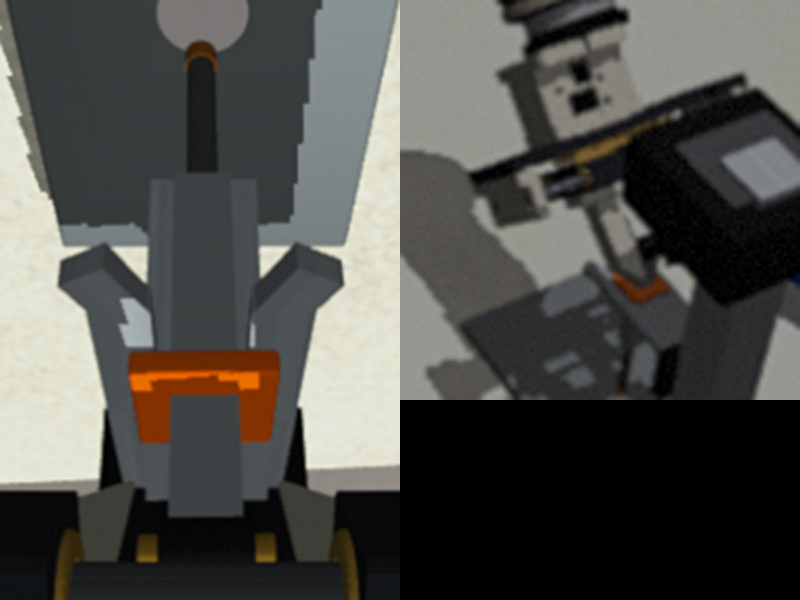

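```bash
python3 -m creep '[{"translation":[0,0,0],"rot":[0,0,0],"jaw":0.028},{"translation":[0,0,0],"rot":[0,0,0],"jaw":0.030},{"translation":[0,0,0],"rot":[0,0,0],"jaw":0.032},{"translation":[0,0,0],"rot":[0,0,0],"jaw":0.036},{"translation":[0,0,0],"rot":[0,0,0],"jaw":0.04},{"translation":[0,0,0],"rot":[0,0,0],"jaw":0.044}]' 10
python3 chk.py pics/m3.png
```

```text
clock: 28.7
position: [0.585, 0.2288, 0.1836]
ee_rot: [0.127, 2.344, -0.051]
force: [-0.2, -0.4, 0.1]
width: 0.456
clk 28.7 lean 45.5 pos [0.585  0.2288 0.1836] F [-0.2 -0.4  0.1] w 41.9
hub rel seat (station axes) mm [-1.9  3.  40.1]
scene: hub [393.5 183.4] flange [391.5 194.9] tip [386.  225.8]
probe_grip 0.69 [394.6 180.8]
probe_grip 0.67 [283.6 231.7]
probe_grip 0.59 [286.9 352.8]
probe_flange 0.93 [264.6 229.1]
probe_flange 0.6 [393.3 197.1]
probe_flange 0.52 [287.7 364.4]
```

View pics/m3.png

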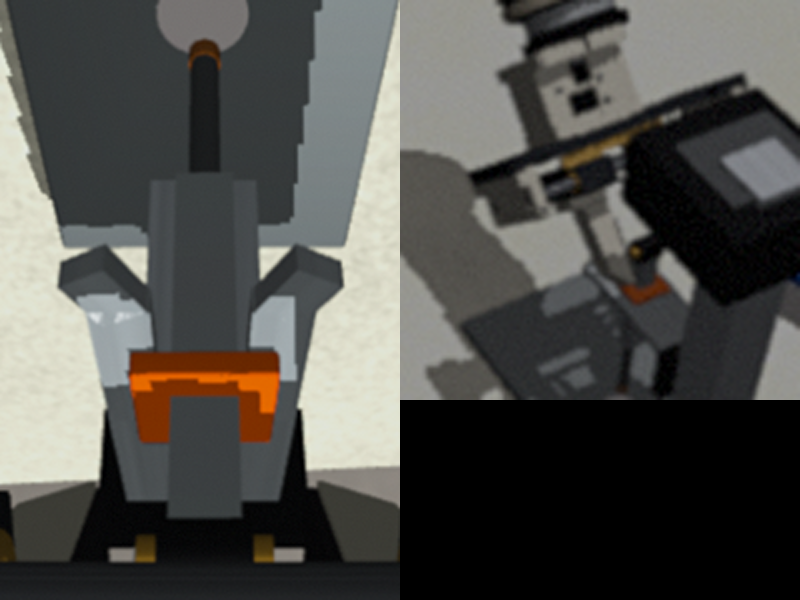

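Released, and the probe stays put, centred in the slot with its hub at (205,545) in the crop. Retracting along the finger axis.

```bash
python3 -m creep '[{"translation":[0,0,0],"rot":[0,0,0],"jaw":0.05},{"translation":[0,0,-0.005],"rot":[0,0,0],"jaw":0.05},{"translation":[0,0,-0.01],"rot":[0,0,0],"jaw":0.05},{"translation":[0,0,-0.02],"rot":[0,0,0],"jaw":0.05},{"translation":[0,0,-0.03],"rot":[0,0,0],"jaw":0.05},{"translation":[0,0,-0.03],"rot":[0,0,0],"jaw":0.05},{"translation":[0,0,-0.03],"rot":[0,0,0],"jaw":0.05},{"translation":[0,0,0],"rot":[0,0,0],"jaw":0.05}]' 10
python3 chk.py pics/n1.png
```

```text
clock: 29.57
position: [0.494, 0.24, 0.2742]
ee_rot: [0.125, 2.344, -0.044]
force: [0.6, 0.5, -0.4]
width: 0.549
clk 29.5667 lean 45.5 pos [0.494  0.24   0.2742] F [ 0.6  0.5 -0.4] w 50.36
hub rel seat (station axes) mm [-93.6   4.4 130.7]
scene: hub [375.7 129. ] flange [374.1 142.2] tip [369.9 177.2]
probe_grip 0.83 [278.7 232.1]
probe_grip 0.8 [285.3 356.4]
probe_grip 0.57 [395.6 183.5]
probe_flange 0.84 [389.7 197.2]
probe_flange 0.59 [266.2 231.8]
probe_flange 0.57 [287.7 365.5]
```

View pics/n1.png

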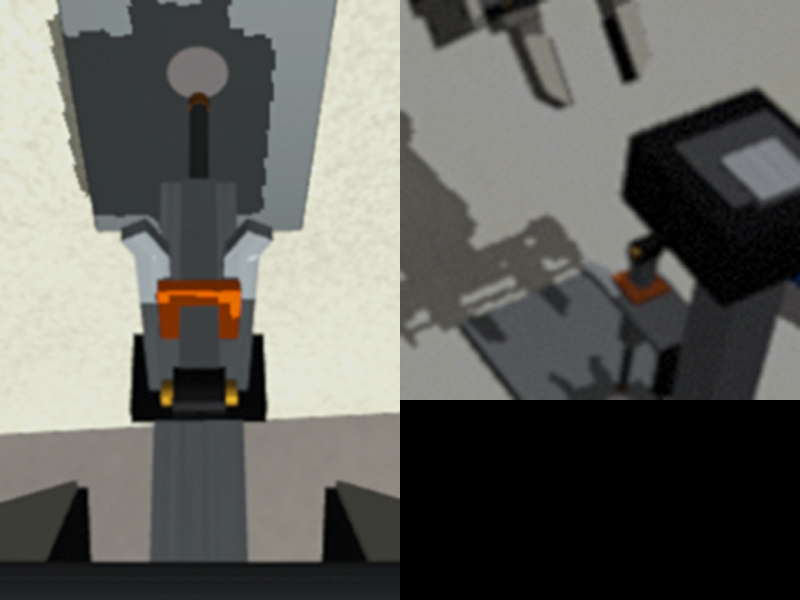

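```bash
python3 - <<'E'
from h import *
i=optics.camera_info("wrist");w=optics.get_image("wrist")[:,:,::-1].copy()
S=np.array([.584,.2285,0]);Q=Rz(-6.1)
P=dict(Lknee=(-.03,.0095,.147),Rknee=(-.03,-.0095,.147),Ltip=(-.04,.0145,.147),hub=(0,0,.185),bossL=(0,.013,.185),bossR=(0,-.013,.185),fl1=(-.015,.015,.147),fl2=(-.015,-.015,.147),fl3=(-.015,-.015,.153),fl4=(.015,-.015,.153),fl5=(.015,.015,.153),tip=(0,0,.035),b=(-.007,0,.09))
w=cv2.resize(w[40:340,220:420],None,fx=2,fy=2,interpolation=cv2.INTER_CUBIC)
for n,L in P.items():
    q=(proj(i,S+Q@np.array(L))-[220,40])*2; print(n,q.round(0)); cv2.circle(w,tuple(int(v) for v in q),3,(255,0,255),1)
cv2.imwrite("pics/n2.png",w)
t=optics.get_image("top")[:,:,::-1]; cv2.imwrite("pics/n3.png",cv2.resize(t,(640,480)))
optics.get_image("scene")
for th in ["bottle","mouse","cuvette_box","puck_center"]:
    for n in ["scene","top"]:
        for r in optics.pinpoint(n,th)[:1]: print(th,n,round(r["score"],2),np.round(r["location"],1))
E
```

```text
Lknee [231. 260.]
Rknee [175. 260.]
Ltip [247. 240.]
hub [203. 402.]
bossL [241. 402.]
bossR [166. 402.]
fl1 [245. 288.]
fl2 [161. 288.]
fl3 [160. 301.]
fl4 [164. 349.]
fl5 [243. 349.]
tip [203. 107.]
b [203. 186.]
bottle scene 0.96 [365.3 338.8]
bottle top 0.69 [319.8 178.8]
mouse scene 0.86 [131.6 321.7]
mouse top 0.72 [476.6 305.4]
cuvette_box scene 0.56 [451.  203.4]
cuvette_box top 0.6 [155.2 254.5]
puck_center scene 0.79 [304.2 272.4]
puck_center top 0.44 [326.  256.6]
```

View pics/n2.png

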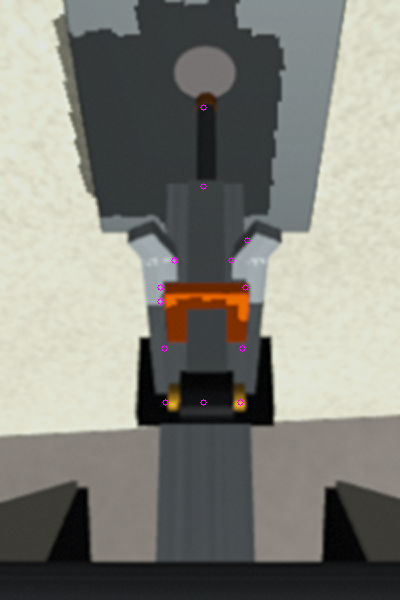

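View pics/n3.png

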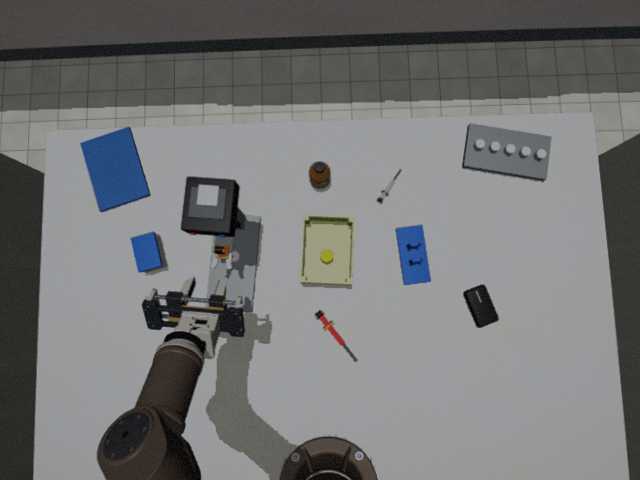

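```bash
python3 - <<'E'
from h import *
i=optics.camera_info("wrist");w=optics.get_image("wrist")[:,:,::-1].copy()
print(arm.observe()["clock"],arm.observe()["dq"].round(4))
Q=Rz(-6.1)
cv2.imwrite("pics/o1.png",cv2.resize(w[120:260,250:400],(800,747),interpolation=cv2.INTER_CUBIC)[:600])
si=optics.camera_info("scene");s=optics.get_image("scene")[:,:,::-1]
c=cv2.resize(s[160:240,350:430],(600,600),interpolation=cv2.INTER_CUBIC)
S=np.array([.584,.2285,0])
for n,L in dict(hub=(0,0,.185),tip=(0,0,.035),f1=(-.015,-.015,.153),f2=(.015,-.015,.153),f3=(-.015,.015,.153),f4=(.015,.015,.153)).items():
    q=(proj(si,S+Q@np.array(L))-[350,160]+.5)*7.5; print(n,q.round(0)); cv2.circle(c,tuple(int(v) for v in q),3,(255,0,255),1)
cv2.imwrite("pics/o2.png",c)
E
```

```text
30.3667 [-0.0001 -0.0035 -0.0008  0.0003 -0.0009  0.0018  0.    ]
hub [333. 190.]
tip [276. 507.]
f1 [253. 249.]
f2 [308. 311.]
f3 [332. 216.]
f4 [387. 277.]
```

View pics/o1.png

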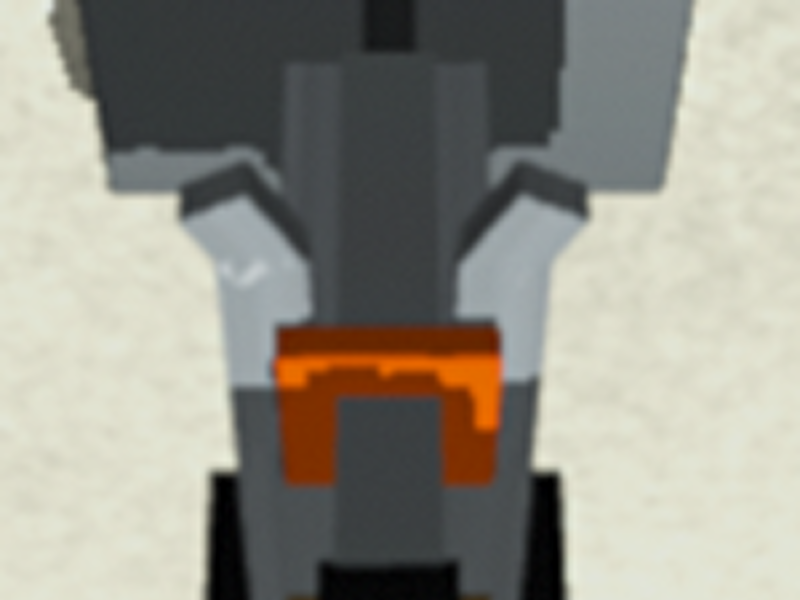

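View pics/o2.png

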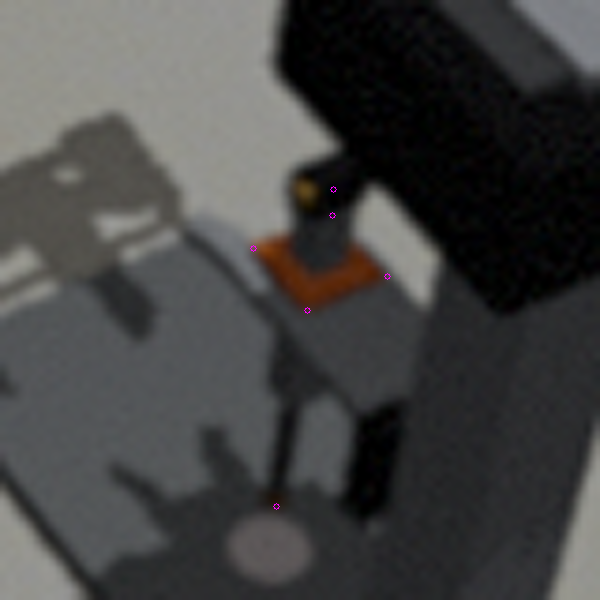

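```bash
python3 -c "
from cell import arm
print(arm.sign_off()); print(arm.observe()['clock'])"
```

```text
the job is handed in; nothing more can be done
None
the job is handed in; nothing more can be done
```

The used puck is in the lime basket, and the steel dip probe hangs tip down in the fork. I handed the job in at about 30.5 s; the limit is 72 s.

**What I did:** I took the puck from the base plate with the gripper leaned back, let it go in the basket, then pinched the probe by its brass bosses at 60 N. Loosening the pinch to about 5 N swung it to roughly 10° short of plumb. I gripped it again and leaned back to 45° to make it upright. Once the flange touched the prongs, I eased the grip, let go and backed off along the fingers.

**What the last checks showed:**
- **Probe:** In the scene view, the flange corners and tip fall on the positions expected for an upright probe at the middle of the fork, within about 2 mm. It stayed put after release.
- **Puck:** It shows inside the basket in both the scene and top views.
- **Bystanders:** The bottle, mouse and cuvette box show no visible change in the top view.
- **Robot:** The gripper is clear of everything, and the wrist force reads near zero. The largest force I read was about 14 N, while pressing the flange onto the fork.

**What disagreed:**
- **Slot position:** The wrist camera gave a sideways slot position about 3.5 mm different once the tool was turned half way round. I centred the probe by eye on the prongs instead.
- **Flange height:** The flange touched about 2 mm earlier than calculated, probably because the hub slid a little along the pads.
- **Probe depth:** The wrist view puts the probe about 2 mm towards the mouth of the fork, while the scene view puts it at the middle.

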